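# Rake out the dropped specimen stubs, load the carrier and clamp it

### The arm

A 6-joint arm with a two-finger parallel gripper is mounted at the origin on the work surface. World frame = base frame: x ahead of the robot, y to its left, z up, the work surface at z = 0. Lengths are in m, angles in rad, forces in N, time in s.
With the tool pointing down it reaches from about 0.375 to 0.9 m from the base axis. Payload 3.1 kg.
Tool frame: the origin (TCP) lies at the very end of the fingers, on their centre line; the grasp point (between the pads) lies 19 mm behind it (manip.pinch_z is the distance from the TCP to the grasp point, in m); z points along the fingers, y is the direction in which the jaws open and shut (so a half turn about z gives the same grasp; the last joint's range is limited). The gripper opens to 85 mm and grips with 20 to 120 N. Pads are 22 mm wide; open, the fingers measure 114 mm over their backs; the gripper's body (76 mm by 85 mm) begins 54 mm behind the grasp point. The pads swing forward as they close: fully open they stand 13 mm farther back than shut.
Start: joints at [1.028, 0.527, 1.433, -0, 1.181, -0.178], TCP at [0.223, 0.584, 0.211] pointing down, gripper open.
Joint ranges: [-3.08, 3.08], [-0.75, 2.2], [0.22, 2.44], [-1.43, 4.57], [0, 2.65], [-2.85, 2.85]. Speed limits (rad/s): [2.79, 2.79, 3.14, 3.14, 3.14, 3.14].

### API

Orientations are given as a unit quaternion [x, y, z, w].
In Python, from station import manip gives the robot as it stands.
- The arm moves only by the tool drive_tool, never from a script. Its argument "increments" is a list of rows, each a list of 7 numbers: the closure in counts, from 0 (fully open) to 255 (shut), then the shift along the tool's x, y, z in cm, then the turn, a rotation vector about the tool's x, y, z in rad. A call has 1 to 20 rows; each row is the pose to reach, as a shift and turn from the pose commanded when the call began, along the tool's axes at that moment; what a row does not reach only later rows make up. A row lasts 1/10 s, in which the tool goes at most 50 mm and 8.59 degrees, less where a joint would pass 70% of its speed; a pose out of reach is approached as far as the arm can. A call with a gripper value outside its range is refused whole. The fingers move at their own pace and stop on an object; "force" is the grip in N (left out, the last holds). Time passes only in rows, so rows that repeat a pose let the fingers close. It gives the time, the measured TCP pose, the force and the opening at its end, in the units of the state.
- manip.sense(): the state, without advancing time (a new reading comes with each control period).
- manip.snapshot(name): name is "scene" or "top" or "wrist"; returns the picture (400x640x3 uint8, red, green, blue); there is no depth.
- manip.camera_model(name): a dict with "mtx" (3x3 intrinsics, pixels), "cam_to_world" (4x4, takes a point from camera to world coordinates). Camera axes: x right, y down, z forward; pixel columns grow to the right and rows downward; lengths in m; the calibration is good to about 2 mm. A picture is of the moment at which its call begins: read the wrist's pose just before it. camera_model takes no time and is no camera call; for the wrist camera it gives the pose at the moment of the call.
- manip.sign_off(): hands the job in, once; it reports no verdict.
The state is a dict: "t": time; "q": joint angles; "qd": joint speeds; "tau": joint torques, N m; "tcp_pos": TCP position; "tool_rot": TCP orientation; "force": force on the tool from outside, world axes, zero at the start; "ft_torque": the same for the moment, N m; "finger_gap": opening from 0.0 (shut) to 1.0 (fully open).
Only numpy, scipy, OpenCV 4.12 (cv2) and the standard library are available. Lean on these libraries where they do the work, as an engineer would, in place of code of your own. Each camera call takes 0.05 s, during which the arm holds its last target. There are 200 camera calls.

### The job

Two or three specimen stubs have rolled under the clear riser: use the orange-handled rake to drag every one of them clear of it (do not reach under it with the fingers), and put them all in the tray of the white specimen carrier. Then, with all of them aboard, slide the carrier along its guide fully home against the stop, and push the red toggle-clamp handle down past its dead point, so that the clamp stays locked with its pad pressing on the carrier. Leave the rake lying on its blue mat, and do not disturb the other things on the bench.

Things in the scene. Friction and masses are not known exactly. Their poses are not given: they have to be found in the camera images.
- riser: clear acrylic riser with blue sides, fixed: top 282 (y) x 150 (x) x 6 mm, its underside 46 mm above the bench, on two side walls (inner faces y = +-135 mm), open at front and back. Origin: middle of the front edge, at bench height; x points in under it, away from the robot. Stubs start 45 to 70 mm inside the front edge, near y = -70, 0, +70 mm, one each
- stub1: specimen stub: copper-coloured disc, 25 mm diameter, 10 mm tall, 20 g, lying flat under the riser at the start, 3 at most (None if absent); origin at the centre of its underside
- stub2: as stub1
- stub3: as stub1
- rake: flat rake, 120 g, on its mat. Orange handle (x = -70 to +50 mm) 16 wide, 18 tall (z = 0 to 18); flat steel blade 22 wide, 3 thick at z = 10 to 13 leads along +x to a crossbar at x = 190, 56 wide (y), 8 thick (x), 13 tall (z = 0 to 13). Origin: on the underside of the handle, z up; the centre of mass is about 10 mm ahead of it (+x)
- rake_bar (a point): middle of the underside of the rake's crossbar (x = 190 mm in the rake's frame)
- mat: blue mat, fixed, 320 (x) x 110 (y) x 2 mm, home of the rake; origin at the centre of its underside. The rake starts near its middle, lying along its x axis, crossbar to +x
- carrier: white carrier, 0.4 kg, loose in the guide. Tray 104 (x) x 84 (y) x 18 mm outside, walls and floor 4 mm, inside 96 x 76. In front (x = 52 to 90) a steel tongue 36 wide, 14 tall, for the clamp pad; behind (x = -52 to -86) a black grip block 34 long (x), 16 wide (y), 34 tall (z = 0 to 34). Origin: centre of the tray's underside; x points along the guide to the stop, z up
- fixture: fixed grey plate 8 mm thick with two guide rails along x (y = +-44 to 50 mm, tops 20 mm above the bench; 2 mm play beside the carrier) and a dark stop at the +x end. Origin at bench height, under the carrier's origin when home (carrier then at x = 0, z = 8 mm). The carrier starts at x = -55 to -85 and slides to +x with a few N. The toggle clamp stands on the -y side
- clamp_pivot (a point): hinge axis of the clamp's handle, at fixture x = 71, y = -48 mm, 93 mm above the bench, parallel to the fixture's x. The clamp arm, hinged below, reaches over the guide to y = 0; open, it is raised (0.9 rad) so that the carrier's tongue passes beneath
- clamp_handle (a joint): red handle's angle. 0 (starts 0 to 0.15): open, 1.15 rad above level, leaning to the fixture's -y side; grows as it swings down to -y. 1.10: dead point. 1.35: locked end stop, 0.2 rad below level. With the carrier home the pad touches at about 0.7, then its spring pushes back (about 5 N at the tip) until the dead point, beyond which it holds locked. Elsewhere it stays where left
- handle_tip (a point): outer end of the red handle grip, on its axis, 107 mm from the pivot; the grip is round, 18 mm thick, from 42 to 107 mm from the pivot
- clamp_pad: black rubber clamp pad, 18 mm diameter, sprung, at the end of the clamp arm, over y = 0 of the fixture when shut; origin on the arm, 33 mm above the face of the pad along its axis
- screwdriver: red screwdriver, a bystander to be left alone; origin under its middle
- pill_bottle: amber jar, 38 mm diameter, 55 mm tall, a bystander; origin under its centre
- petri: glass dish, 80 mm diameter, 16 mm tall, a bystander; origin under its centre
- stub_box: blue box with clear lid, 100 x 70 x 36 mm, a bystander; origin under its centre
Mind the look-alikes: they are no part of the job. Several things have the shape of the carrier; the one meant has the colours described above.

How it is judged:
On the way, in this order (a step that is already met when the one before it is completed fails the run):
1. every stub has been dragged out in front of the riser (x of each of stub1, stub2, stub3 in the frame of riser below -0.013 m), for 0.1 s.
2. every stub lies in the carrier's tray (x of stub1 in the frame of carrier between -0.048 and 0.048 m and y of stub1 in the frame of carrier between -0.038 and 0.038 m and z of stub1 in the frame of carrier between -0.002 and 0.02 m and x of stub2 in the frame of carrier between -0.048 and 0.048 m and y of stub2 in the frame of carrier between -0.038 and 0.038 m and z of stub2 in the frame of carrier between -0.002 and 0.02 m and x of stub3 in the frame of carrier between -0.048 and 0.048 m and y of stub3 in the frame of carrier between -0.038 and 0.038 m and z of stub3 in the frame of carrier between -0.002 and 0.02 m), for 0.2 s.
3. the loaded carrier is home against the stop (all of step 2 and x of carrier in the frame of fixture between -0.005 and 0.006 m and z of carrier in the frame of fixture below 0.012 m), for 0.2 s.
4. the clamp is past its dead point and its pad presses on the carrier (all of step 3 and value of joint clamp_handle above 1.2 rad and contact force between clamp_pad and carrier above 3 N), for 0.2 s.
At the end, for the whole second after the job is handed in: Every stub lies in the carrier's tray; the carrier is within 5 mm of home; the clamp handle is past its dead point (above 1.2) with the pad pressing on the carrier by over 3 N; the rake lies still on its mat (origin within 100 mm along, 55 mm across of the mat's centre) (all of step 4 and x of rake in the frame of mat between -0.1 and 0.1 m and y of rake in the frame of mat between -0.055 and 0.055 m and z of rake in the frame of mat below 0.008 m and linear speed of each of rake, carrier below 0.02 m/s); the robot touches nothing.
It fails at once if a bystander is moved more than 30 mm (distance of any of screwdriver, pill_bottle, petri, stub_box from where it was at the start of the episode above 0.03 m).
It fails at once if the fingers handle a stub that is still under the riser ((x of stub1 in the frame of riser above 0.015 m and height (world z) of stub1 below 0.04 m and contact force between the fingers and stub1 above 0.5 N and y of stub1 in the frame of riser between -0.135 and 0.135 m) or (x of stub2 in the frame of riser above 0.015 m and height (world z) of stub2 below 0.04 m and contact force between the fingers and stub2 above 0.5 N and y of stub2 in the frame of riser between -0.135 and 0.135 m) or (x of stub3 in the frame of riser above 0.015 m and height (world z) of stub3 below 0.04 m and contact force between the fingers and stub3 above 0.5 N and y of stub3 in the frame of riser between -0.135 and 0.135 m)).
Of stub1, stub2, stub3 only 2 to 3 are there at a start; the rules pass over those that are not, and their reading is None.
At some moment in a run one of stub1, stub2, stub3, rake may be knocked a few centimetres aside while the robot is not near it.
Once in a run the grip may slacken for a moment while it holds something.
It also fails if it takes over 210 s, if anything falls off the work surface, if the arm or the gripper's body presses on something with over 40 N, if the wrist force passes 120 N, or if a joint passes its speed limit or range.

## Working session

There is one attempt and no reset: what is moved stays moved. The work goes in short steps, Python scripts to look and compute and a tool call to move; the robot and the scene stay as the last step left them, time stands still between calls to the robot, and variables do not carry over. Pictures are saved under pics/ and viewed, about 12 in all and at most 16, crops included, and the job is handed in when it is done.

Besides the shell and the picture viewer there is one more tool, called after ">>>" as name(argument=value, ...), one argument or row to a line, values as JSON. drive_tool: Moves the arm, as the interface text tells. Its arguments: {"type":"object","properties":{"increments":{"type":"array","items":{"type":"array","items":{"type":"number"}}},"force":{"type":"number"}},"required":["increments"]}

```bash
ls; mkdir -p pics; cat > h.py <<'E'
import numpy as np, cv2
from station import manip
from scipy.spatial.transform import Rotation as R
def snap(n,f=None):
    m=manip.camera_model(n); im=manip.snapshot(n)
    if f: cv2.imwrite('pics/'+f,im[:,:,::-1])
    return im,m
def ray(m,px,z):
    K=np.array(m['mtx']);T=np.array(m['cam_to_world'])
    d=T[:3,:3]@np.linalg.solve(K,[px[0],px[1],1]);o=T[:3,3]
    return o+d*(z-o[2])/d[2]
def proj(m,p):
    K=np.array(m['mtx']);T=np.array(m['cam_to_world'])
    c=K@(T[:3,:3].T@(np.array(p)-T[:3,3]));return c[:2]/c[2]
def st():
    s=manip.sense();print('t',s['t'],'tcp',np.round(s['tcp_pos'],4),'F',np.round(s['force'],1),'gap',round(s['finger_gap'],3));print(np.round(R.from_quat(s['tool_rot']).as_matrix(),3).tolist());return s
def delta(target,Rt=None):
    s=manip.sense();R0=R.from_quat(s['tool_rot']);print('shift cm',np.round(R0.inv().apply(np.array(target)-s['tcp_pos'])*100,2), 'rot',np.round((R0.inv()*R.from_matrix(Rt)).as_rotvec(),3) if Rt is not None else '')
E
python3 - <<'E'
from h import *
st()
for n in('top','scene'):
    im,m=snap(n,n+'0.png');print(n,np.round(m['mtx'],1).tolist(),np.round(m['cam_to_world'],3).tolist())
E
```

```text
pics
t 0.0 tcp [0.2225 0.5832 0.2103] F [0.3 0.7 0.4] gap 1.001
[[-0.934, 0.357, -0.001], [0.357, 0.934, -0.002], [0.0, -0.002, -1.0]]
top [[408.3, 0.0, 325.9], [0.0, 408.3, 199.0], [0.0, 0.0, 1.0]] [[-0.002, -0.997, 0.077, 0.437], [-1.0, 0.002, -0.004, 0.028], [0.003, -0.077, -0.997, 1.178], [0.0, 0.0, 0.0, 1.0]]
scene [[400.0, 0.0, 316.6], [0.0, 400.0, 198.5], [0.0, 0.0, 1.0]] [[-0.085, 0.642, -0.762, 1.291], [0.996, 0.043, -0.075, 0.113], [-0.015, -0.766, -0.643, 0.751], [0.0, 0.0, 0.0, 1.0]]
```

View pics/top0.png

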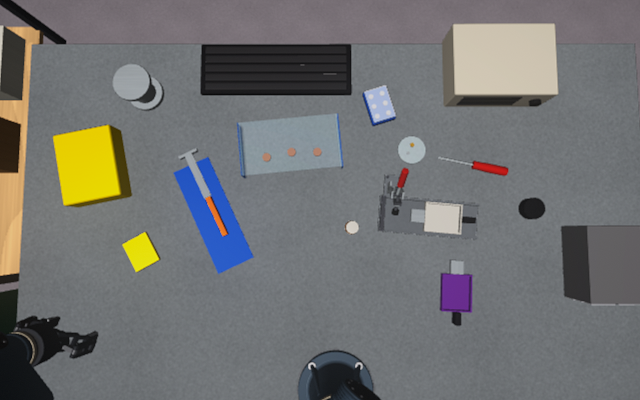

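View pics/scene0.png

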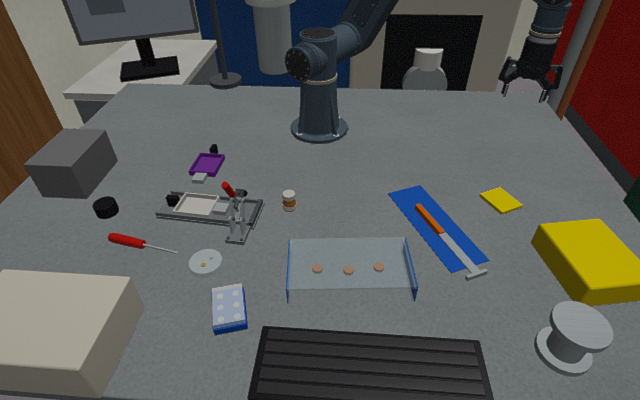

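Top view: three stubs at (266,157), (291,152), (317,152), the rake at (215,205) on the mat, the carrier at (443,217) with its tongue pointing left (world +y), and the red handle at (402,178).

```bash
cat > m0.py <<'E'
from h import *
def measure(n,im,m):
    h=cv2.cvtColor(im,cv2.COLOR_RGB2HSV)
    def blobs(name,lo,hi,z,amin=15):
        k=cv2.inRange(h,lo,hi);c,_=cv2.findContours(k,0,1)
        for q in c:
            if cv2.contourArea(q)>amin:
                (cx,cy),wh,a=cv2.minAreaRect(q);b=cv2.boxPoints(((cx,cy),wh,a))
                P=np.array([ray(m,p,z)[:2] for p in b])
                print(n,name,(round(cx),round(cy)),'c',np.round(ray(m,(cx,cy),z)[:2],3),'corn',np.round(P,3).tolist())
    blobs('orange',(3,170,150),(16,255,255),.02)
    blobs('stub',(3,60,110),(14,169,255),.01,12)
    blobs('blue',(105,190,100),(120,255,255),.002,200)
    blobs('white',(0,0,190),(179,40,255),.026,200)
    blobs('red',(0,180,120),(2,255,255),.15,20);
    k=cv2.inRange(h,(100,120,90),(115,230,230));cv2.imwrite('pics/b_%s.png'%n,k)
    return h
if __name__=='__main__':
    for n in('top','scene'):
        im,m=snap(n);h=measure(n,im,m)
        if n=='top': cv2.imwrite('pics/crop.png',cv2.resize(im[80:280,165:485,::-1],None,fx=2.5,fy=2.5,interpolation=cv2.INTER_CUBIC))
E
python3 m0.py
```

```text
top orange (216, 216) c [0.479 0.335] corn [[0.529, 0.367], [0.535, 0.354], [0.429, 0.303], [0.423, 0.316]]
top stub (266, 156) c [0.651 0.195] corn [[0.661, 0.205], [0.661, 0.185], [0.641, 0.185], [0.641, 0.205]]
top stub (316, 152) c [0.665 0.051] corn [[0.676, 0.061], [0.676, 0.041], [0.655, 0.041], [0.655, 0.061]]
top stub (292, 152) c [0.665 0.123] corn [[0.676, 0.133], [0.676, 0.113], [0.655, 0.113], [0.655, 0.133]]
top blue (213, 215) c [0.483 0.349] corn [[0.606, 0.466], [0.651, 0.367], [0.363, 0.233], [0.319, 0.331]]
top white (442, 218) c [ 0.472 -0.303] corn [[0.438, -0.252], [0.515, -0.26], [0.506, -0.354], [0.429, -0.345]]
top white (506, 58) c [ 0.936 -0.5  ] corn [[1.04, -0.353], [1.04, -0.655], [0.833, -0.646], [0.833, -0.347]]
top red (403, 178) c [ 0.571 -0.171] corn [[0.55, -0.156], [0.596, -0.172], [0.592, -0.185], [0.546, -0.169]]
top red (490, 168) c [ 0.595 -0.394] corn [[0.595, -0.349], [0.615, -0.354], [0.595, -0.439], [0.576, -0.434]]
scene orange (430, 218) c [0.484 0.336] corn [[0.434, 0.305], [0.422, 0.315], [0.53, 0.365], [0.54, 0.357]]
scene stub (348, 268) c [0.666 0.125] corn [[0.656, 0.114], [0.654, 0.135], [0.675, 0.136], [0.677, 0.114]]
scene stub (317, 268) c [0.668 0.05 ] corn [[0.658, 0.039], [0.656, 0.058], [0.678, 0.06], [0.679, 0.041]]
scene stub (378, 266) c [0.651 0.196] corn [[0.663, 0.185], [0.641, 0.186], [0.639, 0.207], [0.661, 0.206]]
scene blue (436, 229) c [0.506 0.352] corn [[0.39, 0.219], [0.266, 0.305], [0.605, 0.464], [0.684, 0.386]]
scene red (125, 239) c [ 0.736 -0.348] corn [[0.736, -0.388], [0.718, -0.393], [0.737, -0.309], [0.754, -0.305]]
scene red (224, 184) c [ 0.54  -0.187] corn [[0.531, -0.196], [0.53, -0.183], [0.55, -0.178], [0.55, -0.19]]
```

View pics/crop.png

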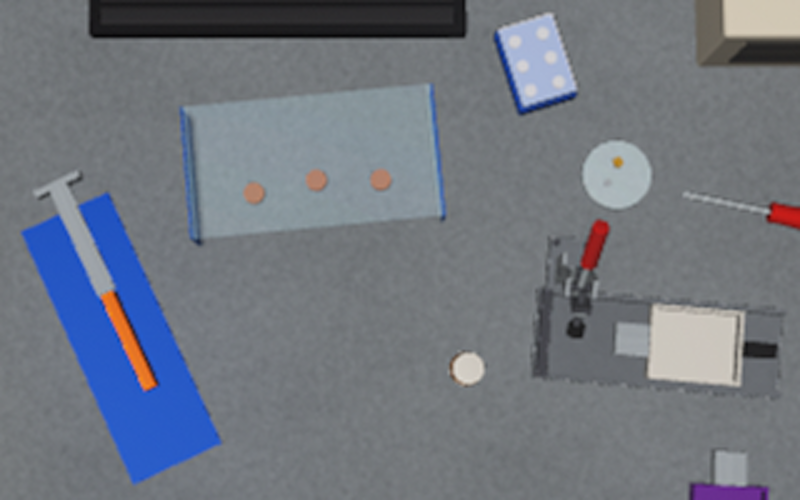

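```bash
python3 - <<'E'
from h import *
im=cv2.imread('pics/top0.png');m=manip.camera_model('top')
f=lambda x,y,z:np.round(ray(m,(165+x/2.5,80+y/2.5),z)[:2],4)
print('riser front L,R z.052',f(190,240,.052),f(440,218,.052),'z0',f(199,242,0),f(444,219,0),'back',f(183,107,.052),f(431,85,.052))
a=f(190,240,.052);b=f(440,218,.052);d=(a-b)/np.linalg.norm(a-b);print('width',np.linalg.norm(a-b),'x ang deg',np.degrees(np.arctan2(-d[0],d[1])), 'mid',(a+b)/2)
print('bar',f(57,184,.015),'pill',f(467,368,.055),'handle tip',f(600,226,.19),f(588,262,.13))
print('fixture ang: rail ends z.02',f(547,293,.02),f(783,314,.02),f(533,376,.02),f(777,397,.02),'carrier corners',f(655,306,.026),f(743,312,.026),f(648,379,.026),f(740,386,.026),'grip',f(763,350,.042))
th=np.radians(25.7);c=np.array([.489,.340])
Rt=np.array([[ -np.cos(th),-np.sin(th),0],[-np.sin(th),np.cos(th),0],[0,0,-1]]).T
# columns: x=-(axis), y=perp, z down
X=np.array([-np.cos(th),-np.sin(th),0]);Y=np.cross([0,0,-1],X);print(Y)
delta([c[0],c[1],.12],np.stack([X,Y,[0,0,-1]],1))
print(manip.camera_model('wrist')['cam_to_world'])
E
```

```text
riser front L,R z.052 [0.5885 0.2595] [ 0.6128 -0.0183] z0 [0.5932 0.2597] [ 0.6198 -0.0251] back [0.7389 0.2695] [ 0.7638 -0.0089]
width 0.27886077171233675 x ang deg 4.999109484841259 mid [0.60065 0.1206 ]
bar [0.6587 0.4211] pill [ 0.4461 -0.0471] handle tip [ 0.5832 -0.169 ] [ 0.5546 -0.1679]
fixture ang: rail ends z.02 [ 0.5315 -0.1411] [ 0.5071 -0.4095] [ 0.4373 -0.1241] [ 0.4131 -0.3999] carrier corners [ 0.516  -0.2624] [ 0.5091 -0.362 ] [ 0.4337 -0.2528] [ 0.4256 -0.3563] grip [ 0.4656 -0.3777]
[-0.43365908  0.90107702  0.        ]
shift cm [-33.57 -13.23   9.08] rot [-0.001 -0.001 -0.813]
[[ 0.35604589  0.88968772  0.28580954  0.14950708]
 [ 0.93446696 -0.33843285 -0.1106106   0.61242696]
 [-0.00168155  0.30646202 -0.9518814   0.37347069]
 [ 0.          0.          0.          1.        ]]
```

>>> drive_tool(
  increments=[
    [0,-33.6,-13.2,9,0,0,-0.813],
    [0,-33.6,-13.2,9,0,0,-0.813],
    [0,-33.6,-13.2,9,0,0,-0.813],
    [0,-33.6,-13.2,9,0,0,-0.813],
    [0,-33.6,-13.2,9,0,0,-0.813],
    [0,-33.6,-13.2,9,0,0,-0.813],
    [0,-33.6,-13.2,9,0,0,-0.813],
    [0,-33.6,-13.2,9,0,0,-0.813],
    [0,-33.6,-13.2,9,0,0,-0.813],
    [0,-33.6,-13.2,9,0,0,-0.813],
    [0,-33.6,-13.2,9,0,0,-0.813],
    [0,-33.6,-13.2,9,0,0,-0.813],
    [0,-33.6,-13.2,9,0,0,-0.813],
  ],
)

```text
t: 1.5
tcp_pos: [0.4889, 0.3417, 0.1217]
tool_rot: [-0.223, 0.975, 0.0, 0.0]
force: [-0.3, 0.0, 0.4]
finger_gap: 1.002
```

```bash
python3 - <<'E'
from h import *
st();im,m=snap('wrist','w1.png');h=cv2.cvtColor(im,cv2.COLOR_RGB2HSV)
k=cv2.inRange(h,(3,170,130),(16,255,255));c=max(cv2.findContours(k,0,1)[0],key=cv2.contourArea)
(b)=cv2.boxPoints(cv2.minAreaRect(c));print(np.round(b),[np.round(ray(m,p,.02)[:2],4).tolist() for p in b])
E
```

```text
t 1.5 tcp [0.4889 0.3417 0.1217] F [-0.3  0.   0.4] gap 1.002
[[-0.9, -0.435, 0.0], [-0.435, 0.9, 0.0], [-0.0, 0.0, -1.0]]
[[310. 178.]
 [324. 178.]
 [326. 238.]
 [312. 238.]] [[0.4825, 0.3298], [0.4768, 0.3406], [0.5289, 0.3684], [0.535, 0.3569]]
```

View pics/w1.png

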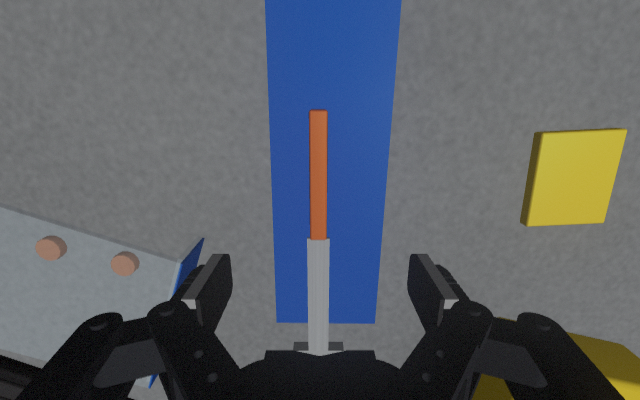

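Wrist view: the handle runs along column ~319, centred between the jaws, so I descend and grip.

>>> drive_tool(
  increments=[
    [0,0,0,4,0,0,0],
    [0,0,0,8,0,0,0],
    [0,0,0,10.5,0,0,0],
    [0,0,0,11.6,0,0,0],
    [0,0,0,11.6,0,0,0],
    [255,0,0,11.6,0,0,0],
    [255,0,0,11.6,0,0,0],
    [255,0,0,11.6,0,0,0],
    [255,0,0,11.6,0,0,0],
    [255,0,0,11.6,0,0,0],
    [255,0,0,11.6,0,0,0],
    [255,0,0,11.6,0,0,0],
    [255,0,0,11.6,0,0,0],
    [255,0,0,11.6,0,0,0],
    [255,0,0,11.6,0,0,0],
  ],
  force=80,
)

```text
t: 3.05
tcp_pos: [0.4897, 0.3407, 0.0052]
tool_rot: [-0.222, 0.975, -0.0, -0.0]
force: [-0.4, -0.9, 0.1]
finger_gap: 0.003
```

```bash
cat > rk.py <<'E'
from h import *
# rake grip: rake origin is at TCP - g along axis; bar = TCP+(0.19-g)*axis; axis=-tool x
RM=np.array([.6007,.1206]);a=np.radians(5);RX=np.array([np.cos(a),np.sin(a)]);RY=np.array([-RX[1],RX[0]])
S=[np.array(p) for p in((.6515,.1955),(.6655,.124),(.6665,.0505))]
def rs(p):p=np.array(p)[:2]-RM;return np.array([p@RX,p@RY])
def wr(x,y):return RM+x*RX+y*RY
Xt=np.array([-RX[0],-RX[1],0]);Rr=np.stack([Xt,np.cross([0,0,-1],Xt),[0,0,-1]],1)
E
python3 - <<'E'
from rk import *
s=st()
for p in S: print(rs(p))
print('pill',rs((.446,-.047)))
g=.002
b=rs(S[0]); 
for x in(-.06,b[0]+.024):
  t=wr(x-.19+g,b[1]);print(t);delta([t[0],t[1],.026],Rr)
E
```

```text
t 3.05 tcp [0.4897 0.3407 0.0052] F [-0.4 -0.9  0.1] gap 0.003
[[-0.901, -0.433, -0.0], [-0.433, 0.901, -0.0], [0.0, -0.0, -1.0]]
[0.05713466 0.07018747]
[ 0.06484975 -0.00226063]
[ 0.05943999 -0.0755681 ]
pill [-0.16871862 -0.15347924]
[0.34752647 0.16890576]
shift cm [20.26 -9.32 -2.07] rot [-0.    -0.     0.361]
[0.48812407 0.18120646]
shift cm [  7.05 -14.3   -2.08] rot [-0.    -0.     0.361]
```

```bash
python3 - <<'E'
from h import *
im,m=snap('wrist');i2,m2=snap('scene')
cv2.imwrite('pics/c2.png',np.vstack([im[:,:,::-1],cv2.resize(i2[150:300,330:570,::-1],(640,400))])[:, :])
E
```

```text
(no output)
```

View pics/c2.png

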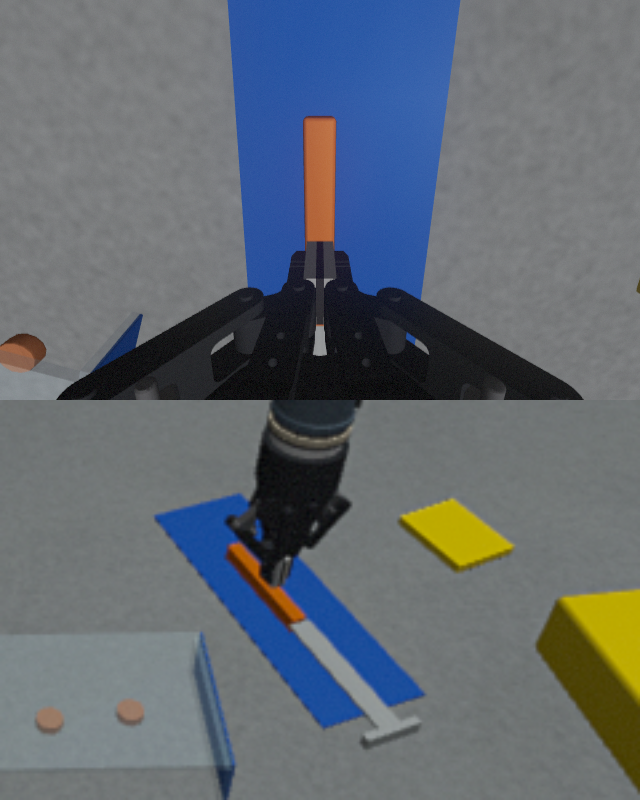

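>>> drive_tool(
  increments=[
    [255,0,0,-1,0,0,0],
    [255,0,0,-2.5,0,0,0],
    [255,0,0,-4,0,0,0],
    [255,0,0,-4,0,0,0],
  ],
)

```text
t: 3.55
tcp_pos: [0.4918, 0.3417, 0.0486]
tool_rot: [-0.222, 0.975, 0.001, 0.003]
force: [0.5, 1.4, 0.4]
finger_gap: -0.002
```

```bash
python3 - <<'E'
from h import *
st();print(manip.pinch_z)
im,m=snap('wrist');i2,m2=snap('scene')
cv2.imwrite('pics/c3.png',np.hstack([im[100:400,140:500,::-1],cv2.resize(i2[180:280,380:500,::-1],(360,300))]))
E
```

```text
t 3.55 tcp [0.4918 0.3417 0.0486] F [0.5 1.4 0.4] gap -0.002
[[-0.901, -0.433, 0.006], [-0.433, 0.901, 0.003], [-0.006, -0.0, -1.0]]
0.0187
```

View pics/c3.png

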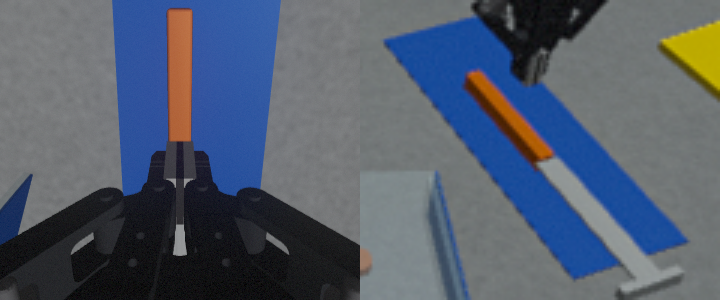

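```bash
python3 - <<'E'
from h import *
m=manip.camera_model('scene');w=manip.camera_model('wrist')
for p in((.4897,.3407,.0052),(.4918,.3417,.0486)):
    q=proj(m,p);print('scene',q,'c2crop',(q-[330,150])*2.667,'c3crop',(q-[380,180])*3+[360,0])
print('wrist tcp',proj(w,manip.sense()['tcp_pos'])-[140,100])
im,_=snap('scene');h=cv2.cvtColor(im,cv2.COLOR_RGB2HSV);k=cv2.inRange(h,(3,170,130),(16,255,255));c=max(cv2.findContours(k,0,1)[0],key=cv2.contourArea)
b=cv2.boxPoints(cv2.minAreaRect(c));print([np.round(ray(m,p,.02)[:2],4).tolist() for p in b])
im,_=snap('wrist');h=cv2.cvtColor(im,cv2.COLOR_RGB2HSV);k=cv2.inRange(h,(3,150,100),(16,255,255));c=max(cv2.findContours(k,0,1)[0],key=cv2.contourArea)
b=cv2.boxPoints(cv2.minAreaRect(c));print(b.round(),[np.round(ray(w,p,.02)[:2],4).tolist() for p in b])
E
```

```text
scene [430.69331174 223.37464961] c2crop [268.54906241 195.69019052] c3crop [512.07993522 130.12394884]
scene [433.98773901 211.87761103] c2crop [277.33529994 165.02758862] c3crop [521.96321703  95.6328331 ]
wrist tcp [178.35744486 139.08190709]
[[0.4344, 0.3047], [0.4221, 0.3145], [0.5305, 0.3654], [0.541, 0.3559]]
[[308. 114.]
 [331. 114.]
 [331. 240.]
 [308. 240.]] [[0.4304, 0.3052], [0.4244, 0.3176], [0.4988, 0.3545], [0.5056, 0.3403]]
```

The fingers shut above the handle: both views put the real shut fingertips about 14 mm above the reported TCP. I'll reopen and go lower, watching the force.

>>> drive_tool(
  increments=[
    [0,0,0,0,0,0,0],
    [0,0,0,0,0,0,0],
    [0,0,0,0,0,0,0],
    [0,0,0,0,0,0,0],
    [0,0,0,0,0,0,0],
    [0,0,0,0,0,0,0],
    [0,0,0,0,0,0,0],
    [0,0,0,2,0,0,0],
    [0,0,0,4,0,0,0],
    [0,0,0,4.7,0,0,0],
    [0,0,0,5.2,0,0,0],
    [0,0,0,5.2,0,0,0],
  ],
)

```text
t: 4.95
tcp_pos: [0.4896, 0.3406, -0.007]
tool_rot: [-0.222, 0.975, -0.0, -0.0]
force: [0.7, 0.4, 0.9]
finger_gap: 1.002
```

```bash
python3 - <<'E'
from h import *
st();im,m=snap('wrist');i2,m2=snap('scene');print(m['mtx'])
cv2.imwrite('pics/c4.png',np.hstack([im[100:400,140:500,::-1],cv2.resize(i2[180:280,380:500,::-1],(360,300))]))
E
```

```text
t 4.95 tcp [ 0.4896  0.3406 -0.007 ] F [0.7 0.4 0.9] gap 1.002
[[-0.901, -0.433, -0.001], [-0.433, 0.901, -0.0], [0.001, 0.0, -1.0]]
[[305.29236661   0.         319.47949731]
 [  0.         305.29236661 197.23649857]
 [  0.           0.           1.        ]]
```

View pics/c4.png

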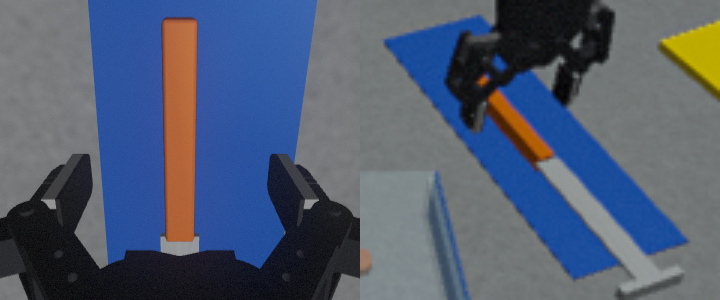

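>>> drive_tool(
  increments=[
    [255,0,0,0,0,0,0],
    [255,0,0,0,0,0,0],
    [255,0,0,0,0,0,0],
    [255,0,0,0,0,0,0],
    [255,0,0,0,0,0,0],
    [255,0,0,0,0,0,0],
    [255,0,0,0,0,0,0],
    [255,0,0,0,0,0,0],
    [255,0,0,0,0,0,0],
  ],
)

```text
t: 5.95
tcp_pos: [0.4898, 0.3407, -0.0062]
tool_rot: [-0.222, 0.975, -0.0, 0.0]
force: [-1.6, -1.2, 6.2]
finger_gap: 0.152
```

>>> drive_tool(
  increments=[
    [120,0,0,0,0,0,0],
    [120,0,0,0,0,0,0],
    [120,0,0,0,0,0,0],
    [120,0,0,0.5,0,0,0],
    [120,0,0,0.5,0,0,0],
    [255,0,0,0.5,0,0,0],
    [255,0,0,0.5,0,0,0],
    [255,0,0,0.5,0,0,0],
    [255,0,0,0.5,0,0,0],
    [255,0,0,0.5,0,0,0],
    [255,0,0,0.5,0,0,0],
  ],
)

```text
t: 7.05
tcp_pos: [0.4898, 0.3407, -0.0115]
tool_rot: [-0.222, 0.975, 0.0, 0.0]
force: [0.2, 0.0, 3.0]
finger_gap: 0.162
```

```bash
python3 - <<'E'
from h import *
st();im,m=snap('wrist');i2,m2=snap('scene')
cv2.imwrite('pics/c5.png',np.hstack([im[100:400,140:500,::-1],cv2.resize(i2[180:280,380:500,::-1],(360,300))]))
E
```

```text
t 7.05 tcp [ 0.4898  0.3407 -0.0115] F [0.2 0.  3. ] gap 0.162
[[-0.901, -0.433, 0.0], [-0.433, 0.901, 0.0], [-0.0, -0.0, -1.0]]
```

View pics/c5.png

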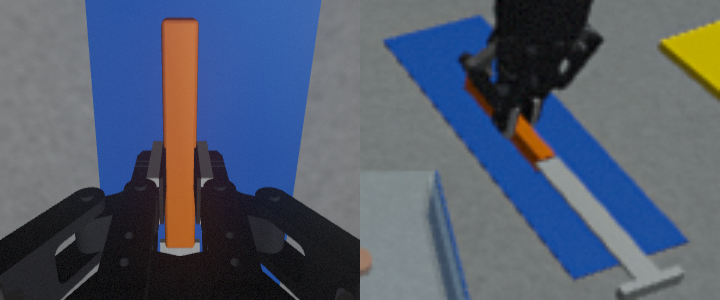

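The handle is held (gap 0.16). I lift it and compute the raking poses.

>>> drive_tool(
  increments=[
    [255,0,0,-1,0,0,0],
    [255,0,0,-3,0,0,0],
    [255,0,0,-5,0,0,0],
    [255,0,0,-7,0,0,0],
    [255,0,0,-8,0,0,0],
    [255,0,0,-8,0,0,0],
  ],
)

```text
t: 7.75
tcp_pos: [0.4908, 0.3412, 0.0699]
tool_rot: [-0.222, 0.975, 0.0, 0.002]
force: [0.3, 0.3, -1.4]
finger_gap: 0.156
```

```bash
python3 - <<'E'
from rk import *
s=st()
g=.002
b=rs(S[0])
for x,z in((-.05,.0665),(-.05,.0045),(b[0]+.026,.0045)):
  t=wr(x-.19+g,b[1]);print(t);delta([t[0],t[1],z],Rr)
im,m=snap('scene');cv2.imwrite('pics/c6.png',im[130:330,240:560,::-1]);
E
```

```text
t 7.75 tcp [0.4908 0.3412 0.0699] F [ 0.3  0.3 -1.4] gap 0.156
[[-0.901, -0.433, 0.003], [-0.433, 0.901, 0.001], [-0.003, -0.0, -1.0]]
[0.35748842 0.16977732]
shift cm [19.44 -9.67  0.28] rot [0.001 0.003 0.361]
[0.35748842 0.16977732]
shift cm [19.46 -9.67  6.48] rot [0.001 0.003 0.361]
[0.49011646 0.18138077]
shift cm [  7.01 -14.37   6.52] rot [0.001 0.003 0.361]
```

View pics/c6.png

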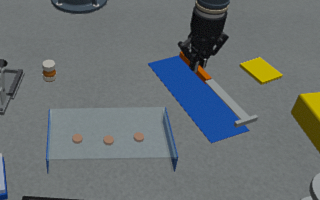

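The rake is lifted and looks level. Next I carry it to the front of the riser.

>>> drive_tool(
  increments=[
    [255,2,-1,0,0,0,0.036],
    [255,5,-2.5,0,0,0,0.09],
    [255,8,-4,0,0,0,0.15],
    [255,11,-5.5,0,0,0,0.21],
    [255,14,-7,0,0,0,0.27],
    [255,17,-8.5,0,0,0,0.32],
    [255,19,-9.5,0,0,0,0.35],
    [255,19.5,-9.7,0,0,0,0.361],
    [255,19.5,-9.7,2,0,0,0.361],
    [255,19.5,-9.7,4,0,0,0.361],
    [255,19.5,-9.7,5.5,0,0,0.361],
    [255,19.5,-9.7,6.3,0,0,0.361],
    [255,19.5,-9.7,6.3,0,0,0.361],
    [255,19.5,-9.7,6.3,0,0,0.361],
  ],
)

```text
t: 9.2
tcp_pos: [0.3563, 0.169, 0.0052]
tool_rot: [-0.044, 0.999, 0.0, 0.0]
force: [-0.0, -0.4, -1.4]
finger_gap: 0.172
```

```bash
python3 - <<'E'
from rk import *
s=st();b=rs(S[0]);g=.002
for x,z in((b[0]+.026,.0065),(b[0]+.026,-.0125),(-.035,-.0125)):
  t=wr(x-.19+g,b[1]);delta([t[0],t[1],z],Rr)
im,m=snap('top','t7.png');h=cv2.cvtColor(im,cv2.COLOR_RGB2HSV)
# bar: bright grey blob left-front
sub=im[140:215,215:345,::-1];cv2.imwrite('pics/c7.png',cv2.resize(sub,None,fx=6,fy=6,interpolation=cv2.INTER_CUBIC))
E
```

```text
t 9.2 tcp [0.3563 0.169  0.0052] F [-0.  -0.4 -1.4] gap 0.172
[[-0.996, -0.087, 0.0], [-0.087, 0.996, 0.0], [-0.0, 0.0, -1.0]]
shift cm [-13.43   0.06  -0.13] rot [0. 0. 0.]
shift cm [-13.43   0.06   1.77] rot [0. 0. 0.]
shift cm [-1.62  0.07  1.77] rot [0. 0. 0.]
```

View pics/c7.png

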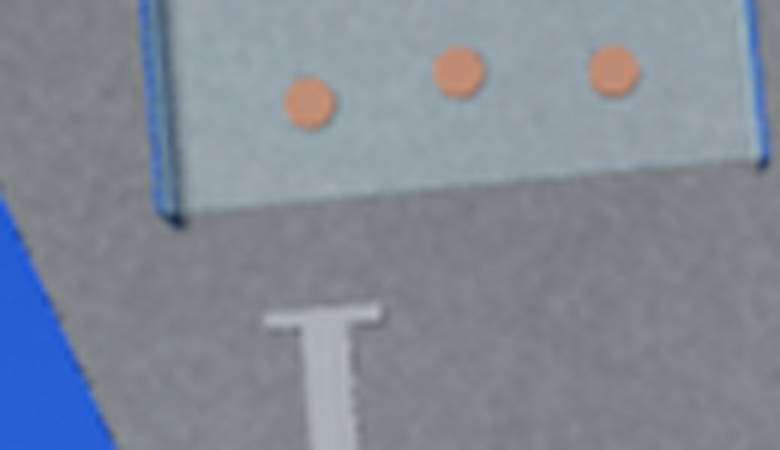

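Top crop: the crossbar (323,315) lines up with the left stub (310,103). First stroke.

>>> drive_tool(
  increments=[
    [255,-2,0.05,0,0,0,0],
    [255,-5,0.05,-0.1,0,0,0],
    [255,-8,0.05,-0.1,0,0,0],
    [255,-11,0.05,-0.1,0,0,0],
    [255,-13,0.05,-0.1,0,0,0],
    [255,-13.6,0.05,-0.1,0,0,0],
    [255,-13.6,0.05,-0.1,0,0,0],
    [255,-13.6,0.05,1,0,0,0],
    [255,-13.6,0.05,1.75,0,0,0],
    [255,-13.6,0.05,1.75,0,0,0],
    [255,-12.5,0.05,1.75,0,0,0],
    [255,-11,0.05,1.75,0,0,0],
    [255,-9,0.05,1.75,0,0,0],
    [255,-7,0.05,1.75,0,0,0],
    [255,-5,0.05,1.75,0,0,0],
    [255,-3.5,0.05,1.75,0,0,0],
    [255,-2.2,0.05,1.75,0,0,0],
    [255,-1.3,0.05,1.75,0,0,0],
    [255,-1.3,0.05,1.75,0,0,0],
  ],
)

```text
t: 11.15
tcp_pos: [0.3661, 0.1701, -0.0121]
tool_rot: [-0.044, 0.999, -0.0, -0.002]
force: [-0.5, 0.7, -2.1]
finger_gap: 0.159
```

```bash
cat > stubs.py <<'E'
from rk import *
def stubs(n='top',amin=10):
    im,m=snap(n);h=cv2.cvtColor(im,cv2.COLOR_RGB2HSV)
    k=cv2.inRange(h,(3,60,90),(16,175,255));out=[]
    for c in cv2.findContours(k,0,1)[0]:
        M=cv2.moments(c)
        if M['m00']>amin:
            p=ray(m,(M['m10']/M['m00'],M['m01']/M['m00']),.01);out.append(p[:2]);print(n,'stub',np.round(p[:2],4),'riser',np.round(rs(p),4),'A',M['m00'])
    k=cv2.inRange(h,(3,176,120),(16,255,255))
    return out
if __name__=='__main__':
    st();stubs('top');stubs('scene')
    b=rs(S[1]);g=.002
    for y,z in((b[1],.0055),):
        for x in(-.045,b[0]+.026):
            t=wr(x-.188,y);delta([*t,z],Rr)
E
python3 stubs.py
```

```text
t 11.15 tcp [ 0.3661  0.1701 -0.0121] F [-0.5  0.7 -2.1] gap 0.159
[[-0.996, -0.088, -0.004], [-0.088, 0.996, -0.001], [0.004, -0.0, -1.0]]
top stub [0.6654 0.05  ] riser [ 0.0583 -0.076 ] A 38.0
top stub [0.6649 0.1242] riser [ 0.0642 -0.002 ] A 38.5
top stub [0.65   0.9201] riser [0.1188 0.7922] A 13.5
top stub [1.0167 0.9106] riser [0.4833 0.7507] A 17.5
scene stub [0.6676 0.1241] riser [ 0.0669 -0.0023] A 53.5
scene stub [0.6688 0.0498] riser [ 0.0617 -0.0764] A 53.0
shift cm [ 0.68 -7.21 -1.77] rot [ 0.     0.001 -0.   ]
shift cm [-12.91  -7.21  -1.76] rot [ 0.     0.001 -0.   ]
```

>>> drive_tool(
  increments=[
    [255,0,0,-1,0,0,0],
    [255,0,0,-1.9,0,0,0],
    [255,0,-2,-1.9,0,0,0],
    [255,0,-5,-1.9,0,0,0],
    [255,0,-7,-1.9,0,0,0],
    [255,0,-7.2,-1.9,0,0,0],
    [255,-2,-7.2,-1.9,0,0,0],
    [255,-5,-7.2,-1.8,0,0,0],
    [255,-8,-7.2,-1.8,0,0,0],
    [255,-11,-7.2,-1.8,0,0,0],
    [255,-12.6,-7.2,-1.8,0,0,0],
    [255,-13.1,-7.2,-1.8,0,0,0],
    [255,-13.1,-7.2,-1.8,0,0,0],
    [255,-13.1,-7.2,-0.9,0,0,0],
    [255,-13.1,-7.2,0,0,0,0],
    [255,-13.1,-7.2,0,0,0,0],
  ],
)

```text
t: 12.85
tcp_pos: [0.504, 0.1101, -0.0133]
tool_rot: [-0.044, 0.999, 0.0, -0.001]
force: [-0.2, -0.5, -0.8]
finger_gap: 0.158
```

>>> drive_tool(
  increments=[
    [255,1,0,0,0,0,0],
    [255,2.5,0,0,0,0,0],
    [255,4.5,0,0,0,0,0],
    [255,6.5,0,0,0,0,0],
    [255,8.5,0,0,0,0,0],
    [255,10.5,0,0,0,0,0],
    [255,12,0,0,0,0,0],
    [255,13,0,0,0,0,0],
    [255,13,0,0,0,0,0],
    [255,13,0,-1.9,0,0,0],
    [255,13,0,-1.9,0,0,0],
  ],
)

```text
t: 13.95
tcp_pos: [0.3779, 0.0987, 0.0077]
tool_rot: [-0.044, 0.999, -0.0, 0.002]
force: [0.7, 0.1, -2.6]
finger_gap: 0.159
```

```bash
python3 - <<'E'
from stubs import *
st();stubs('top');stubs('scene')
b=rs(S[2])
for x in(-.045,b[0]+.026):
    t=wr(x-.188,b[1]);delta([*t,.0055],Rr)
E
```

```text
t 13.95 tcp [0.3779 0.0987 0.0077] F [ 0.7  0.1 -2.6] gap 0.159
[[-0.996, -0.087, 0.004], [-0.087, 0.996, -0.0], [-0.004, -0.0, -1.0]]
top stub [0.536  0.1864] riser [-0.0587  0.0712] A 50.5
top stub [0.6654 0.05  ] riser [ 0.0583 -0.076 ] A 38.0
top stub [0.9706 0.9081] riser [0.4371 0.7522] A 24.0
scene stub [0.6688 0.0498] riser [ 0.0617 -0.0764] A 53.0
scene stub [0.5374 0.1858] riser [-0.0574  0.0705] A 40.0
shift cm [ 0.87 -7.32  0.14] rot [-0.     0.002 -0.   ]
shift cm [-12.17  -7.32   0.17] rot [-0.     0.002 -0.   ]
```

>>> drive_tool(
  increments=[
    [255,0,-2,0,0,0,0],
    [255,0,-5,0,0,0,0],
    [255,0,-7,0,0,0,0],
    [255,0,-7.3,0.1,0,0,0],
    [255,-2,-7.3,0.1,0,0,0],
    [255,-5,-7.3,0.1,0,0,0],
    [255,-8,-7.3,0.1,0,0,0],
    [255,-11,-7.3,0.1,0,0,0],
    [255,-12.2,-7.3,0.1,0,0,0],
    [255,-12.5,-7.3,0.1,0,0,0],
    [255,-12.5,-7.3,0.1,0,0,0],
    [255,-12.5,-7.3,1,0,0,0],
    [255,-12.5,-7.3,1.95,0,0,0],
    [255,-12.5,-7.3,1.95,0,0,0],
  ],
)

```text
t: 15.45
tcp_pos: [0.5053, 0.037, -0.014]
tool_rot: [-0.043, 0.999, 0.0, -0.002]
force: [-0.7, 0.0, -1.9]
finger_gap: 0.158
```

>>> drive_tool(
  increments=[
    [255,1,0,0,0,0,0],
    [255,2.5,0,0,0,0,0],
    [255,4.5,0,0,0,0,0],
    [255,6.5,0,0,0,0,0],
    [255,8.5,0,0,0,0,0],
    [255,10.5,0,0,0,0,0],
    [255,12,0,0,0,0,0],
    [255,12.5,0,0,0,0,0],
    [255,12.5,0,0,0,0,0],
    [255,12.5,0,-2,0,0,0],
    [255,12.5,0,-5,0,0,0],
    [255,12.5,0,-8,0,0,0],
    [255,12.5,0,-8,0,0,0],
  ],
)

```text
t: 16.75
tcp_pos: [0.3857, 0.0255, 0.07]
tool_rot: [-0.044, 0.999, -0.001, 0.004]
force: [0.1, 0.3, -1.5]
finger_gap: 0.156
```

```bash
python3 - <<'E'
from stubs import *
st();stubs('top');stubs('scene')
th=np.radians(25.7);X=np.array([-np.cos(th),-np.sin(th),0]);Rt=np.stack([X,np.cross([0,0,-1],X),[0,0,-1]],1)
delta([.489,.3405,.067],Rt)
E
```

```text
t 16.75 tcp [0.3857 0.0255 0.07  ] F [ 0.1  0.3 -1.5] gap 0.156
[[-0.996, -0.088, 0.008], [-0.088, 0.996, -0.002], [-0.008, -0.003, -1.0]]
top stub [0.536  0.1864] riser [-0.0587  0.0712] A 50.5
top stub [0.5429 0.1141] riser [-0.0581 -0.0014] A 50.0
top stub [0.6441 0.9201] riser [0.1129 0.7927] A 14.0
top stub [0.9706 0.9043] riser [0.4368 0.7485] A 29.5
scene stub [0.5521 0.04  ] riser [-0.0554 -0.076 ] A 38.5
scene stub [0.5376 0.1859] riser [-0.0572  0.0706] A 41.0
scene stub [0.5444 0.114 ] riser [-0.0567 -0.0017] A 43.5
shift cm [-13.21  30.43   0.09] rot [-0.002  0.003 -0.361]
```

All three stubs are out (riser x ≈ -0.057). I put the rake back.

>>> drive_tool(
  increments=[
    [255,-1,2,0,0,0,-0.02],
    [255,-2.5,5.5,0,0,0,-0.065],
    [255,-4.3,10,0,0,0,-0.12],
    [255,-6.3,14.5,0,0,0,-0.17],
    [255,-8.3,19,0,0,0,-0.23],
    [255,-10.3,23.5,0,0,0,-0.28],
    [255,-12,27.5,0,0,0,-0.33],
    [255,-13,30,0,0,0,-0.361],
    [255,-13.2,30.4,0,0,0,-0.361],
    [255,-13.2,30.4,0,0,0,-0.361],
    [255,-13.2,30.4,3,0,0,-0.361],
    [255,-13.2,30.4,5.5,0,0,-0.361],
    [255,-13.2,30.4,7,0,0,-0.361],
    [255,-13.2,30.4,7.8,0,0,-0.361],
    [255,-13.2,30.4,8.1,0,0,-0.361],
    [255,-13.2,30.4,8.1,0,0,-0.361],
  ],
)

```text
t: 18.45
tcp_pos: [0.4868, 0.3391, -0.0126]
tool_rot: [-0.222, 0.975, -0.0, -0.001]
force: [-2.2, -1.5, 2.8]
finger_gap: 0.161
```

```bash
python3 -c "
from h import *
st()"
```

```text
t 18.45 tcp [ 0.4868  0.3391 -0.0126] F [-2.2 -1.5  2.8] gap 0.161
[[-0.902, -0.433, -0.002], [-0.433, 0.902, -0.001], [0.002, -0.0, -1.0]]
```

>>> drive_tool(
  increments=[
    [90,0,0,0,0,0,0],
    [90,0,0,0,0,0,0],
    [90,0,0,0,0,0,0],
    [90,0,0,0,0,0,0],
    [90,0,0,-2,0,0,0],
    [90,0,0,-5,0,0,0],
    [90,0,0,-9,0,0,0],
    [90,0,0,-11,0,0,0],
    [90,0,0,-11,0,0,0],
  ],
)

```text
t: 19.35
tcp_pos: [0.49, 0.3416, 0.0997]
tool_rot: [-0.222, 0.975, 0.001, 0.004]
force: [0.6, 0.4, 0.3]
finger_gap: 0.646
```

```bash
cat >> h.py <<'E'
_f=np.radians(84.8);FX=np.array([np.cos(_f),np.sin(_f),0]);FY=np.array([-FX[1],FX[0],0])
RF=np.stack([-FX,FY,[0,0,-1]],1)  # tool x=-FX, y=FY
E
python3 - <<'E'
from stubs import *
s=st();print('q',np.round(s['q'],3));print(np.linalg.det(RF))
a=stubs('top');b=stubs('scene')
delta([.5365,.1862,.09],RF)
im,m=snap('top');h=cv2.cvtColor(im,cv2.COLOR_RGB2HSV);k=cv2.inRange(h,(3,170,150),(16,255,255))
c=max(cv2.findContours(k,0,1)[0],key=cv2.contourArea);(cx,cy),_,_=cv2.minAreaRect(c);print('rake handle',ray(m,(cx,cy),.02))
E
```

```text
t 19.35 tcp [0.49   0.3416 0.0997] F [0.6 0.4 0.3] gap 0.646
[[-0.901, -0.434, 0.007], [-0.434, 0.901, 0.003], [-0.008, -0.0, -1.0]]
q [ 0.422  0.632  1.606  0.     0.896 -1.597]
0.9999999999999999
top stub [0.536  0.1864] riser [-0.0587  0.0712] A 50.5
top stub [0.5429 0.1141] riser [-0.0581 -0.0014] A 50.0
top stub [0.5508 0.0403] riser [-0.0567 -0.0757] A 52.0
top stub [1.0065 0.9086] riser [0.473  0.7496] A 23.5
scene stub [0.5528 0.0401] riser [-0.0548 -0.076 ] A 41.5
scene stub [0.5374 0.1858] riser [-0.0574  0.0705] A 40.0
scene stub [0.5442 0.1142] riser [-0.0568 -0.0015] A 42.5
shift cm [  2.26 -16.02   0.63] rot [-0.     0.    -1.032]
rake handle [0.46060033 0.32567286 0.02      ]
```

```bash
sed -i 's/^RF=.*/RF=np.stack([FX,-FY,[0,0,-1]],1)/' h.py; python3 - <<'E'
from h import *
delta([.5365,.1862,.09],RF)
E
```

```text
shift cm [  2.19 -16.02   0.55] rot [-2.00e-03 -1.00e-03  2.11e+00]
```

>>> drive_tool(
  increments=[
    [140,2.3,-16,0,0,0,0.14],
    [140,2.3,-16,0,0,0,0.28],
    [140,2.3,-16,0,0,0,0.42],
    [140,2.3,-16,0,0,0,0.56],
    [140,2.3,-16,0,0,0,0.7],
    [140,2.3,-16,0,0,0,0.84],
    [140,2.3,-16,0,0,0,0.98],
    [140,2.3,-16,0,0,0,1.12],
    [140,2.3,-16,0,0,0,1.26],
    [140,2.3,-16,0,0,0,1.4],
    [140,2.3,-16,0,0,0,1.54],
    [140,2.3,-16,0,0,0,1.68],
    [140,2.3,-16,0,0,0,1.82],
    [140,2.3,-16,0,0,0,1.96],
    [140,2.3,-16,0,0,0,2.11],
    [140,2.3,-16,0,0,0,2.11],
    [140,2.3,-16,0,0,0,2.11],
    [140,2.3,-16,0,0,0,2.11],
  ],
)

```text
t: 21.3
tcp_pos: [0.5357, 0.1861, 0.0955]
tool_rot: [0.738, 0.675, -0.001, -0.0]
force: [-0.2, 0.2, 0.9]
finger_gap: 0.456
```

```bash
cat > wl.py <<'E'
from stubs import *
def wstub():
    s=st();im,m=snap('wrist');h=cv2.cvtColor(im,cv2.COLOR_RGB2HSV);k=cv2.inRange(h,(3,60,70),(16,200,255))
    best=None
    for c in cv2.findContours(k,0,1)[0]:
        M=cv2.moments(c)
        if M['m00']>100:
            p=ray(m,(M['m10']/M['m00'],M['m01']/M['m00']),.008);print('wstub',np.round(p,4),M['m00'],cv2.boundingRect(c))
            if best is None or np.linalg.norm(p-s['tcp_pos'])<np.linalg.norm(best-s['tcp_pos']):best=p
    return im,best
if __name__=='__main__':
    im,b=wstub();stubs('top');delta([b[0],b[1],-.012],RF)
E
python3 wl.py; python3 - <<'E'
from h import *
im,m=snap('wrist','w11.png');i2,_=snap('top')
cv2.imwrite('pics/c11.png',np.vstack([im[:,:,::-1],cv2.resize(i2[120:280,160:480,::-1],(640,320))])[:,:])
E
```

```text
t 21.3 tcp [0.5357 0.1861 0.0955] F [-0.2  0.2  0.9] gap 0.456
[[0.089, 0.996, -0.002], [0.996, -0.089, -0.0], [-0.0, -0.001, -1.0]]
wstub [0.5515 0.0432 0.008 ] 466.0 (336, 317, 25, 26)
wstub [0.5438 0.1163 0.008 ] 533.5 (322, 253, 27, 27)
wstub [0.5368 0.1882 0.008 ] 616.0 (307, 179, 29, 29)
wstub [0.4486 0.3253 0.008 ] 2011.0 (143, 0, 95, 58)
top stub [0.5429 0.1145] riser [-0.0581 -0.001 ] A 50.0
top stub [0.5508 0.0403] riser [-0.0567 -0.0757] A 52.0
shift cm [ 0.22  0.07 10.79] rot [-0.001  0.     0.001]
```

View pics/c11.png

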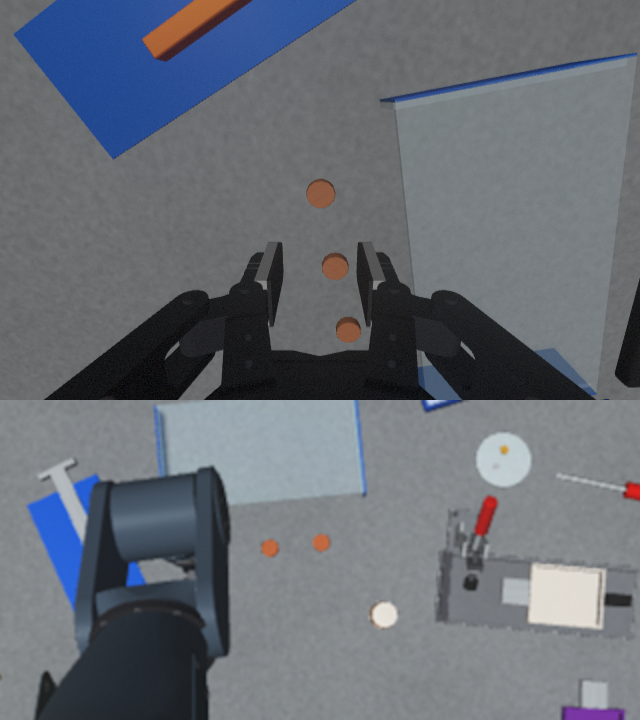

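Wrist view: the stub nearest the target is at (320,193), with the jaws straddling its line. The rake is on the mat, so I pick.

>>> drive_tool(
  increments=[
    [140,0.15,0.05,4,0,0,0],
    [140,0.15,0.05,8,0,0,0],
    [140,0.15,0.05,10,0,0,0],
    [140,0.15,0.05,10.8,0,0,0],
    [140,0.15,0.05,10.8,0,0,0],
    [255,0.15,0.05,10.8,0,0,0],
    [255,0.15,0.05,10.8,0,0,0],
    [255,0.15,0.05,10.8,0,0,0],
    [255,0.15,0.05,10.8,0,0,0],
    [255,0.15,0.05,10.8,0,0,0],
    [255,0.15,0.05,10.8,0,0,0],
  ],
  force=40,
)

```text
t: 22.6
tcp_pos: [0.5382, 0.1879, -0.0099]
tool_rot: [0.739, 0.674, 0.001, 0.001]
force: [-0.1, 0.3, 6.8]
finger_gap: -0.0
```

```bash
cat > car.py <<'E'
from stubs import *
# carrier in top view: white tray, at z=.026; fixture origin estimate
def carrier():
    for n in('top',):
        im,m=snap(n);h=cv2.cvtColor(im,cv2.COLOR_RGB2HSV);k=cv2.inRange(h,(0,0,175),(179,45,255));k[:, :415]=0;k[:180]=0
        c=max(cv2.findContours(k,0,1)[0],key=cv2.contourArea);r=cv2.minAreaRect(c);b=cv2.boxPoints(r)
        P=np.array([ray(m,p,.026)[:2] for p in b]);ce=P.mean(0)
        print('carrier c',np.round(ce,4),'fx-dir sizes',np.ptp(P@FX[:2]),np.ptp(P@FY[:2]), 'area',cv2.contourArea(c))
    return ce
if __name__=='__main__':
    s=st();c=carrier()
    # fixture y=0 line from rails
    print('rail mid',[(np.array(a)+np.array(b))/2 for a,b in(((.5315,-.1411),(.4373,-.1241)),((.5071,-.4095),(.4131,-.3999)))])
    for d in(.03,0,-.03):delta([*(c+d*FX[:2]),.08],RF)
E
python3 car.py
```

```text
t 22.6 tcp [ 0.5382  0.1879 -0.0099] F [-0.1  0.3  6.8] gap -0.0
[[0.091, 0.996, 0.003], [0.996, -0.091, 0.001], [0.001, 0.003, -1.0]]
carrier c [ 0.4744 -0.2931] fx-dir sizes 0.1354214753873147 0.08471339702922548 area 1147.5
rail mid [array([ 0.4844, -0.1326]), array([ 0.4601, -0.4047])]
shift cm [-45.47  -1.96  -9.04] rot [ 0.003 -0.001 -0.   ]
shift cm [-48.47  -1.96  -9.04] rot [ 0.003 -0.001 -0.   ]
shift cm [-51.47  -1.96  -9.04] rot [ 0.003 -0.001 -0.   ]
```

The fingers shut on top of the stub, so the true tip is about 20 mm above the reported TCP. I'll open and go lower.

>>> drive_tool(
  increments=[
    [140,0,0,-2,0,0,0],
    [140,0,0,-4,0,0,0],
    [140,0,0,-4,0,0,0],
    [140,0,0,-4,0,0,0],
    [140,0,0,-4,0,0,0],
  ],
)

```text
t: 23.15
tcp_pos: [0.5362, 0.1875, 0.0277]
tool_rot: [0.739, 0.674, -0.0, -0.0]
force: [0.1, -0.1, -0.1]
finger_gap: 0.451
```

```bash
python3 wl.py
```

```text
t 23.15 tcp [0.5362 0.1875 0.0277] F [ 0.1 -0.1 -0.1] gap 0.451
[[0.091, 0.996, -0.001], [0.996, -0.091, -0.0], [-0.0, -0.001, -1.0]]
wstub [0.5437 0.1168 0.008 ] 907.0 (323, 299, 34, 36)
wstub [0.5389 0.1884 0.008 ] 1097.0 (305, 206, 38, 39)
wstub [0.4317 0.318  0.008 ] 1899.0 (66, 0, 82, 45)
top stub [0.5429 0.1145] riser [-0.0581 -0.001 ] A 50.0
top stub [0.5508 0.0403] riser [-0.0567 -0.0757] A 52.0
top stub [0.9049 0.9099] riser [0.3719 0.7598] A 10.5
shift cm [0.12 0.28 3.94] rot [-0.002  0.    -0.   ]
```

>>> drive_tool(
  increments=[
    [140,0.1,0.2,2,0,0,0],
    [140,0.1,0.2,3.6,0,0,0],
    [140,0.1,0.2,4.3,0,0,0],
    [140,0.1,0.2,4.5,0,0,0],
    [140,0.1,0.2,4.5,0,0,0],
    [255,0.1,0.2,4.5,0,0,0],
    [255,0.1,0.2,4.5,0,0,0],
    [255,0.1,0.2,4.5,0,0,0],
    [255,0.1,0.2,4.5,0,0,0],
    [255,0.1,0.2,4.5,0,0,0],
    [255,0.1,0.2,4.5,0,0,0],
  ],
)

```text
t: 24.35
tcp_pos: [0.5394, 0.1885, -0.0161]
tool_rot: [0.739, 0.674, 0.001, 0.0]
force: [-0.4, 0.5, 6.2]
finger_gap: 0.26
```

Held (gap 0.26). I compute the transport, passing on the robot side of the clamp.

```bash
cat > way.py <<'E'
from h import *
import sys
C=np.array([.471,-.308,0])
def ways(d,z0=.13,zr=.0):
    s=manip.sense();p=s['tcp_pos']
    T=C+d*FX
    for n,w in(('up',(p[0],p[1],z0)),('A',(.42,-.05,z0)),('B',(.42,T[1]+.02,z0)),('C',(T[0],T[1],z0-.03)),('D',(T[0],T[1],zr))):
        print(n,end=' ');delta(w,RF)
ways(float(sys.argv[1]))
E
python3 way.py .03
```

```text
up shift cm [  0.     0.02 -14.61] rot [ 0.001 -0.    -0.   ]
A shift cm [-24.84  -9.71 -14.62] rot [ 0.001 -0.    -0.   ]
B shift cm [-45.56  -7.82 -14.63] rot [ 0.001 -0.    -0.   ]
C shift cm [-47.07  -2.29 -11.62] rot [ 0.001 -0.    -0.   ]
D shift cm [-47.07  -2.3   -1.62] rot [ 0.001 -0.    -0.   ]
```

>>> drive_tool(
  increments=[
    [255,0,0,-2,0,0,0],
    [255,0,0,-6,0,0,0],
    [255,0,0,-10,0,0,0],
    [255,0,0,-14.5,0,0,0],
    [255,-4,-2,-14.5,0,0,0],
    [255,-8,-4,-14.5,0,0,0],
    [255,-12,-5.5,-14.5,0,0,0],
    [255,-16,-7,-14.5,0,0,0],
    [255,-20,-8.5,-14.5,0,0,0],
    [255,-24,-9.5,-14.5,0,0,0],
    [255,-28,-9.5,-14.5,0,0,0],
    [255,-32,-9.2,-14.5,0,0,0],
    [255,-36,-8.8,-14.5,0,0,0],
    [255,-40,-8.4,-14.5,0,0,0],
    [255,-44,-8,-14.5,0,0,0],
    [255,-46.5,-6,-13.5,0,0,0],
    [255,-47,-3.5,-12.5,0,0,0],
    [255,-47.1,-2.3,-11.6,0,0,0],
    [255,-47.1,-2.3,-11.6,0,0,0],
    [255,-47.1,-2.3,-11.6,0,0,0],
  ],
)

```text
t: 26.35
tcp_pos: [0.4719, -0.2767, 0.0987]
tool_rot: [0.738, 0.675, -0.0, -0.002]
force: [-0.6, 0.5, 0.2]
finger_gap: 0.261
```

```bash
python3 - <<'E'
from h import *
st();im,m=snap('wrist');C=np.array([.471,-.308,0]);print('tray corners px',[proj(m,C+a*FX+b*FY+[0,0,.026]).round() for a,b in((52,42),(52,-42),(-52,-42),(-52,42)) for a,b in[(a/1000,b/1000)]])
i2,_=snap('scene')
cv2.imwrite('pics/c12.png',np.vstack([im[:,:,::-1],cv2.resize(i2[130:255,140:340,::-1],(640,400))]))
E
```

```text
t 26.35 tcp [ 0.4719 -0.2767  0.0987] F [-0.6  0.5  0.2] gap 0.261
[[0.089, 0.996, -0.003], [0.996, -0.089, 0.002], [0.002, -0.003, -1.0]]
tray corners px [array([269., 176.]), array([375., 177.]), array([368., 290.]), array([275., 289.])]
```

View pics/c12.png

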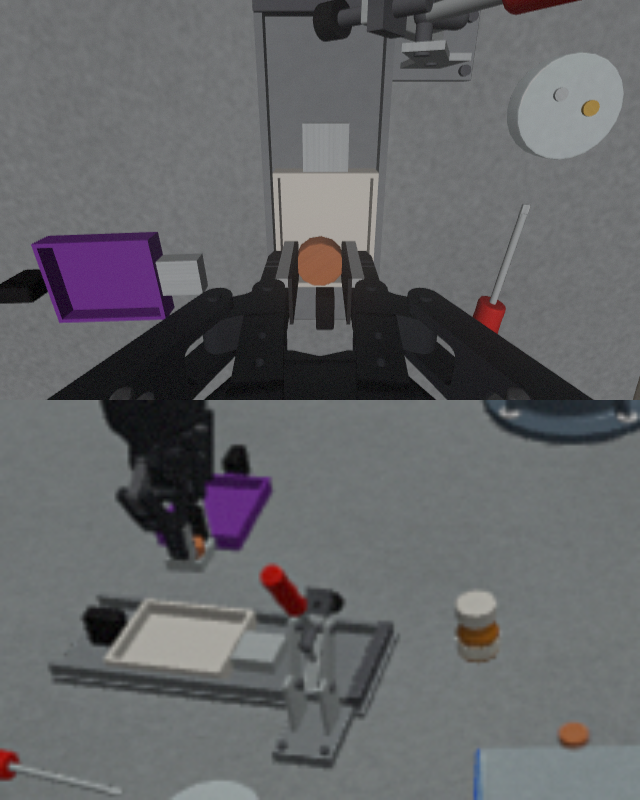

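The stub is held over the tray. The tray's upper corners are at (272,173) and (378,173), about 3 px right of and above the prediction, so I correct by 2–3 mm and lower.

>>> drive_tool(
  increments=[
    [255,0.15,0.4,3,0,0,0],
    [255,0.15,0.4,6,0,0,0],
    [255,0.15,0.4,8.5,0,0,0],
    [255,0.15,0.4,9.7,0,0,0],
    [255,0.15,0.4,9.9,0,0,0],
    [255,0.15,0.4,9.9,0,0,0],
    [165,0.15,0.4,9.9,0,0,0],
    [165,0.15,0.4,9.9,0,0,0],
    [165,0.15,0.4,9.9,0,0,0],
    [165,0.15,0.4,9.9,0,0,0],
    [165,0.15,0.4,8,0,0,0],
    [165,0.15,0.4,4,0,0,0],
    [165,0.15,0.4,0,0,0,0],
    [165,0.15,0.4,-2,0,0,0],
    [165,0.15,0.4,-2,0,0,0],
  ],
)

```text
t: 27.95
tcp_pos: [0.4793, -0.279, 0.1229]
tool_rot: [0.738, 0.674, 0.0, 0.004]
force: [0.6, -0.1, -0.2]
finger_gap: 0.35
```

```bash
sed -i 's/^C=.*/C=np.array([.4737,-.3055,0])/' way.py; python3 - <<'E'
from stubs import *
s=st();a=stubs('top');b=stubs('scene')
im,m=snap('wrist');h=cv2.cvtColor(im,cv2.COLOR_RGB2HSV);k=cv2.inRange(h,(3,60,70),(16,200,255))
C=np.array([.4737,-.3055,0])
for c in cv2.findContours(k,0,1)[0]:
    M=cv2.moments(c)
    if M['m00']>100:
        p=ray(m,(M['m10']/M['m00'],M['m01']/M['m00']),.022);d=p-C;print('w',p.round(4),'carrier frame',d@FX,d@FY,M['m00'])
for w in((.42,-.25,.12),(.42,-.05,.12),(.5435,.1145,.08)):delta(w,RF)
E
```

```text
t 27.95 tcp [ 0.4793 -0.279   0.1229] F [ 0.6 -0.1 -0.2] gap 0.35
[[0.091, 0.996, 0.006], [0.996, -0.091, -0.005], [-0.005, 0.006, -1.0]]
top stub [ 0.4756 -0.2832] riser [-0.1598 -0.3913] A 40.0
top stub [0.5427 0.114 ] riser [-0.0583 -0.0016] A 49.0
top stub [0.5627 0.0757] riser [-0.0417 -0.0414] A 50.5
top stub [0.9766 0.9286] riser [0.4449 0.7721] A 15.5
scene stub [0.5654 0.0754] riser [-0.0391 -0.0419] A 47.0
scene stub [0.5442 0.1142] riser [-0.0568 -0.0015] A 42.5
scene stub [ 0.4654 -0.2859] riser [-0.1703 -0.3932] A 32.5
w [ 0.4777 -0.2775  0.022 ] carrier frame 0.02826311424225258 -0.0014730902258255148 553.0
shift cm [ 2.16 -5.89 -0.12] rot [-0.001 -0.001 -0.   ]
shift cm [22.07 -7.71 -0.1 ] rot [-0.001 -0.001 -0.   ]
shift cm [39.58  3.1   3.9 ] rot [-0.001 -0.001 -0.   ]
```

The first stub is in the tray. Another was knocked and is now at (0.563, 0.076), still clear of the riser. Next, the one at (0.543, 0.114).

>>> drive_tool(
  increments=[
    [145,1,-3,0,0,0,0],
    [145,2.5,-6,0,0,0,0],
    [145,6,-6.5,0,0,0,0],
    [145,10,-6.8,0,0,0,0],
    [145,14,-7,0,0,0,0],
    [145,18,-7.4,0,0,0,0],
    [145,22,-7.7,0,0,0,0],
    [145,26,-5.5,0,0,0,0],
    [145,30,-3,0,0,0,0],
    [145,34,-0.5,1,0,0,0],
    [145,38,2,3,0,0,0],
    [145,39.6,3.1,4,0,0,0],
    [145,39.6,3.1,4,0,0,0],
    [145,39.6,3.1,4,0,0,0],
    [145,39.6,3.1,4,0,0,0],
  ],
)

```text
t: 29.6
tcp_pos: [0.5427, 0.1132, 0.0788]
tool_rot: [0.739, 0.674, -0.001, -0.001]
force: [0.4, -0.5, 0.6]
finger_gap: 0.432
```

```bash
sed -i 's/-.012\],RF/-.017],RF/' wl.py; python3 wl.py
```

```text
t 29.6 tcp [0.5427 0.1132 0.0788] F [ 0.4 -0.5  0.6] gap 0.432
[[0.092, 0.996, -0.003], [0.996, -0.092, -0.0], [-0.001, -0.002, -1.0]]
wstub [ 0.427  -0.0554  0.008 ] 115.5 (214, 361, 10, 23)
wstub [0.5628 0.0785 0.008 ] 604.5 (334, 225, 30, 30)
wstub [0.5439 0.1157 0.008 ] 707.0 (306, 183, 31, 32)
top stub [ 0.4766 -0.2831] riser [-0.1588 -0.3914] A 46.0
top stub [0.9268 0.9178] riser [0.3944 0.7657] A 13.0
shift cm [0.27 0.02 9.66] rot [-0.001  0.    -0.002]
```

>>> drive_tool(
  increments=[
    [145,0.25,0.05,4,0,0,0],
    [145,0.25,0.05,7.5,0,0,0],
    [145,0.25,0.05,9.2,0,0,0],
    [145,0.25,0.05,9.6,0,0,0],
    [145,0.25,0.05,9.6,0,0,0],
    [255,0.25,0.05,9.6,0,0,0],
    [255,0.25,0.05,9.6,0,0,0],
    [255,0.25,0.05,9.6,0,0,0],
    [255,0.25,0.05,9.6,0,0,0],
    [255,0.25,0.05,9.6,0,0,0],
    [255,0.25,0.05,9.6,0,0,0],
  ],
)

```text
t: 30.8
tcp_pos: [0.546, 0.1165, -0.0153]
tool_rot: [0.738, 0.674, 0.001, 0.001]
force: [-0.4, -2.1, 7.5]
finger_gap: 0.261
```

```bash
python3 way.py 0
```

```text
up shift cm [ -0.     0.04 -14.53] rot [0.003 0.    0.   ]
A shift cm [-17.72 -11.   -14.56] rot [0.003 0.    0.   ]
B shift cm [-41.17  -8.86 -14.55] rot [0.003 0.    0.   ]
C shift cm [-42.68  -3.34 -11.54] rot [0.003 0.    0.   ]
D shift cm [-42.68  -3.37  -1.54] rot [0.003 0.    0.   ]
```

>>> drive_tool(
  increments=[
    [255,0,0,-2,0,0,0],
    [255,0,0,-6,0,0,0],
    [255,0,0,-10,0,0,0],
    [255,-2,-1,-14.5,0,0,0],
    [255,-6,-3.5,-14.5,0,0,0],
    [255,-10,-6.5,-14.5,0,0,0],
    [255,-14,-9,-14.5,0,0,0],
    [255,-18,-11,-14.5,0,0,0],
    [255,-22,-10.6,-14.5,0,0,0],
    [255,-26,-10.2,-14.5,0,0,0],
    [255,-30,-9.9,-14.5,0,0,0],
    [255,-34,-9.5,-14.5,0,0,0],
    [255,-38,-9.1,-14.5,0,0,0],
    [255,-41,-8.5,-14.5,0,0,0],
    [255,-42.5,-6,-13,0,0,0],
    [255,-42.9,-3.5,-11.5,0,0,0],
    [255,-42.9,-3.4,-9,0,0,0],
    [255,-42.9,-3.4,-6,0,0,0],
    [255,-42.9,-3.4,-6,0,0,0],
  ],
)

```text
t: 32.7
tcp_pos: [0.4698, -0.3052, 0.0401]
tool_rot: [0.739, 0.674, -0.0, -0.004]
force: [-0.4, 1.7, -0.1]
finger_gap: 0.263
```

```bash
cat > d.py <<'E'
from h import *
import sys
C=np.array([.4737,-.3055,0]);st();T=C+float(sys.argv[1])*FX;delta([T[0],T[1],.0],RF)
E
python3 d.py -.002
```

```text
t 32.7 tcp [ 0.4698 -0.3052  0.0401] F [-0.4  1.7 -0.1] gap 0.263
[[0.091, 0.996, -0.006], [0.996, -0.091, 0.006], [0.005, -0.006, -1.0]]
shift cm [-0.21  0.41  4.01] rot [-0.006 -0.005 -0.   ]
```

>>> drive_tool(
  increments=[
    [255,0,0.05,0,0,0,0],
    [255,0,0.05,2,0,0,0],
    [255,0,0.05,3.5,0,0,0],
    [255,0,0.05,4.1,0,0,0],
    [255,0,0.05,4.1,0,0,0],
    [165,0,0.05,4.1,0,0,0],
    [165,0,0.05,4.1,0,0,0],
    [165,0,0.05,4.1,0,0,0],
    [165,0,0.05,4.1,0,0,0],
    [165,0,0.05,2,0,0,0],
    [165,0,0.05,-2,0,0,0],
    [165,0,0.05,-6,0,0,0],
    [165,0,0.05,-8,0,0,0],
    [165,0,0.05,-8,0,0,0],
    [165,0,0.05,-8,0,0,0],
  ],
)

```text
t: 34.2
tcp_pos: [0.4725, -0.3075, 0.1236]
tool_rot: [0.739, 0.674, 0.0, 0.0]
force: [-0.5, 0.2, 0.4]
finger_gap: 0.35
```

```bash
cat > tray.py <<'E'
from stubs import *
s=st();a=stubs('top');b=stubs('scene')
im,m=snap('wrist');h=cv2.cvtColor(im,cv2.COLOR_RGB2HSV);k=cv2.inRange(h,(3,60,70),(16,200,255))
C=np.array([.4737,-.3055,0])
for c in cv2.findContours(k,0,1)[0]:
    M=cv2.moments(c)
    if M['m00']>100:
        p=ray(m,(M['m10']/M['m00'],M['m01']/M['m00']),.022);d=p-C;print('w',p.round(4),'carrier frame',d@FX,d@FY,M['m00'])
E
python3 tray.py; python3 - <<'E'
from h import *
for w in((.42,-.25,.12),(.42,-.05,.12),(.5635,.077,.08)):delta(w,RF)
E
```

```text
t 34.2 tcp [ 0.4725 -0.3075  0.1236] F [-0.5  0.2  0.4] gap 0.35
[[0.091, 0.996, 0.0], [0.996, -0.091, -0.0], [-0.0, 0.0, -1.0]]
top stub [ 0.4727 -0.3138] riser [-0.1654 -0.4216] A 52.0
top stub [ 0.4766 -0.2831] riser [-0.1588 -0.3914] A 46.0
top stub [0.5627 0.0757] riser [-0.0417 -0.0414] A 50.5
scene stub [0.5652 0.0755] riser [-0.0393 -0.0419] A 46.0
scene stub [ 0.4654 -0.2861] riser [-0.1703 -0.3933] A 33.0
scene stub [ 0.4595 -0.3172] riser [-0.1788 -0.4238] A 31.0
w [ 0.4731 -0.3081  0.022 ] carrier frame -0.0026229919090663884 0.0003746266445785816 548.0
w [ 0.4778 -0.2781  0.022 ] carrier frame 0.027673421444881365 -0.0015546318456119853 580.5
shift cm [ 5.18 -5.66  0.21] rot [-0.002 -0.002 -0.   ]
shift cm [25.1  -7.48  0.25] rot [-0.002 -0.002 -0.   ]
shift cm [39.04  5.67  4.25] rot [-0.002 -0.002 -0.   ]
```

Two are aboard. Now the third.

>>> drive_tool(
  increments=[
    [145,2,-3,0,0,0,0],
    [145,5,-5.7,0,0,0,0],
    [145,9,-6.1,0,0,0,0],
    [145,13,-6.5,0,0,0,0],
    [145,17,-6.8,0,0,0,0],
    [145,21,-7.1,0,0,0,0],
    [145,25,-7.4,0,0,0,0],
    [145,29,-4.5,0,0,0,0],
    [145,33,-1,0,0,0,0],
    [145,36,2.5,1,0,0,0],
    [145,38.5,5.2,3,0,0,0],
    [145,39,5.7,4.2,0,0,0],
    [145,39,5.7,4.2,0,0,0],
    [145,39,5.7,4.2,0,0,0],
    [145,39,5.7,4.2,0,0,0],
  ],
)

```text
t: 35.85
tcp_pos: [0.5634, 0.0747, 0.0814]
tool_rot: [0.739, 0.674, -0.001, -0.001]
force: [-0.6, 0.2, 0.6]
finger_gap: 0.434
```

```bash
python3 wl.py
```

```text
t 35.85 tcp [0.5634 0.0747 0.0814] F [-0.6  0.2  0.6] gap 0.434
[[0.092, 0.996, -0.002], [0.996, -0.092, -0.0], [-0.0, -0.002, -1.0]]
wstub [0.5637 0.0775 0.008 ] 689.5 (305, 182, 30, 32)
top stub [ 0.4727 -0.3138] riser [-0.1654 -0.4216] A 52.0
top stub [ 0.4765 -0.2829] riser [-0.1589 -0.3911] A 45.0
top stub [0.9715 0.9288] riser [0.4399 0.7728] A 11.5
shift cm [ 0.28 -0.08  9.9 ] rot [ 0.     0.    -0.002]
```

>>> drive_tool(
  increments=[
    [145,0.25,-0.05,4,0,0,0],
    [145,0.25,-0.05,7.5,0,0,0],
    [145,0.25,-0.05,9.4,0,0,0],
    [145,0.25,-0.05,9.85,0,0,0],
    [145,0.25,-0.05,9.85,0,0,0],
    [255,0.25,-0.05,9.85,0,0,0],
    [255,0.25,-0.05,9.85,0,0,0],
    [255,0.25,-0.05,9.85,0,0,0],
    [255,0.25,-0.05,9.85,0,0,0],
    [255,0.25,-0.05,9.85,0,0,0],
    [255,0.25,-0.05,9.85,0,0,0],
  ],
)

```text
t: 37.05
tcp_pos: [0.5659, 0.0773, -0.014]
tool_rot: [0.739, 0.674, 0.001, 0.002]
force: [-3.3, 0.2, 12.8]
finger_gap: 0.255
```

```bash
python3 way.py -.032
```

```text
up shift cm [  0.     0.06 -14.4 ] rot [ 0.004 -0.    -0.001]
A shift cm [-14.02 -13.29 -14.46] rot [ 0.004 -0.    -0.001]
B shift cm [-40.64 -10.84 -14.45] rot [ 0.004 -0.    -0.001]
C shift cm [-42.17  -5.61 -11.43] rot [ 0.004 -0.    -0.001]
D shift cm [-42.17  -5.65  -1.43] rot [ 0.004 -0.    -0.001]
```

>>> drive_tool(
  increments=[
    [255,0,0,-2,0,0,0],
    [255,0,0,-6,0,0,0],
    [255,0,-1,-10,0,0,0],
    [255,-2,-4,-14.5,0,0,0],
    [255,-6,-7.5,-14.5,0,0,0],
    [255,-10,-10.5,-14.5,0,0,0],
    [255,-14,-13.2,-14.5,0,0,0],
    [255,-18,-12.9,-14.5,0,0,0],
    [255,-22,-12.5,-14.5,0,0,0],
    [255,-26,-12.2,-14.5,0,0,0],
    [255,-30,-11.8,-14.5,0,0,0],
    [255,-34,-11.4,-14.5,0,0,0],
    [255,-38,-11,-14.5,0,0,0],
    [255,-41,-9.5,-14,0,0,0],
    [255,-42.1,-7,-12,0,0,0],
    [255,-42.2,-5.6,-9,0,0,0],
    [255,-42.2,-5.6,-6,0,0,0],
    [255,-42.2,-5.6,-6,0,0,0],
    [255,-42.2,-5.6,-6,0,0,0],
  ],
)

```text
t: 38.95
tcp_pos: [0.4696, -0.3369, 0.0432]
tool_rot: [0.739, 0.674, -0.0, -0.001]
force: [0.6, 0.2, 0.7]
finger_gap: 0.246
```

```bash
python3 d.py -.032
```

```text
t 38.95 tcp [ 0.4696 -0.3369  0.0432] F [0.6 0.2 0.7] gap 0.246
[[0.092, 0.996, -0.001], [0.996, -0.092, 0.001], [0.001, -0.001, -1.0]]
shift cm [-0.04  0.13  4.32] rot [-0.001 -0.001 -0.001]
```

>>> drive_tool(
  increments=[
    [255,0,0.1,0,0,0,0],
    [255,0,0.1,2,0,0,0],
    [255,0,0.1,3.6,0,0,0],
    [255,0,0.1,4.2,0,0,0],
    [255,0,0.1,4.2,0,0,0],
    [165,0,0.1,4.2,0,0,0],
    [165,0,0.1,4.2,0,0,0],
    [165,0,0.1,4.2,0,0,0],
    [165,0,0.1,4.2,0,0,0],
    [165,0,0.1,2,0,0,0],
    [165,0,0.1,-2,0,0,0],
    [165,0,0.1,-6,0,0,0],
    [165,0,0.1,-8,0,0,0],
    [165,0,0.1,-8,0,0,0],
    [165,0,0.1,-8,0,0,0],
  ],
)

```text
t: 40.45
tcp_pos: [0.4712, -0.3369, 0.1229]
tool_rot: [0.739, 0.674, 0.0, 0.0]
force: [-0.5, -1.1, -0.0]
finger_gap: 0.352
```

```bash
python3 tray.py; python3 - <<'E'
from h import *
C=np.array([.4737,-.3055,0]);T=C-.069*FX;delta([*T[:2],.09],RF);delta([*T[:2],.018],RF)
im,m=snap('wrist');i2,_=snap('scene')
cv2.imwrite('pics/c13.png',np.vstack([im[:,:,::-1],cv2.resize(i2[130:255,140:340,::-1],(640,400))]))
E
```

```text
t 40.45 tcp [ 0.4712 -0.3369  0.1229] F [-0.5 -1.1 -0. ] gap 0.352
[[0.091, 0.996, 0.0], [0.996, -0.091, -0.0], [-0.0, 0.0, -1.0]]
top stub [ 0.4737 -0.3244] riser [-0.1653 -0.4322] A 50.0
top stub [ 0.4764 -0.283 ] riser [-0.159  -0.3912] A 47.0
scene stub [ 0.4651 -0.2863] riser [-0.1705 -0.3936] A 32.0
scene stub [ 0.4598 -0.3169] riser [-0.1785 -0.4235] A 32.0
scene stub [ 0.459  -0.3473] riser [-0.1819 -0.4538] A 31.5
w [ 0.4717 -0.337   0.022 ] carrier frame -0.03153974678953964 -0.000861556308097226 557.0
w [ 0.4731 -0.3085  0.022 ] carrier frame -0.0030904854285586283 0.00033713423083486316 584.5
w [ 0.4778 -0.2785  0.022 ] carrier frame 0.027225453475840298 -0.0015910103316137242 629.0
shift cm [-3.82  0.05  3.11] rot [-0.003 -0.002 -0.   ]
shift cm [-3.84  0.07 10.31] rot [-0.003 -0.002 -0.   ]
```

View pics/c13.png

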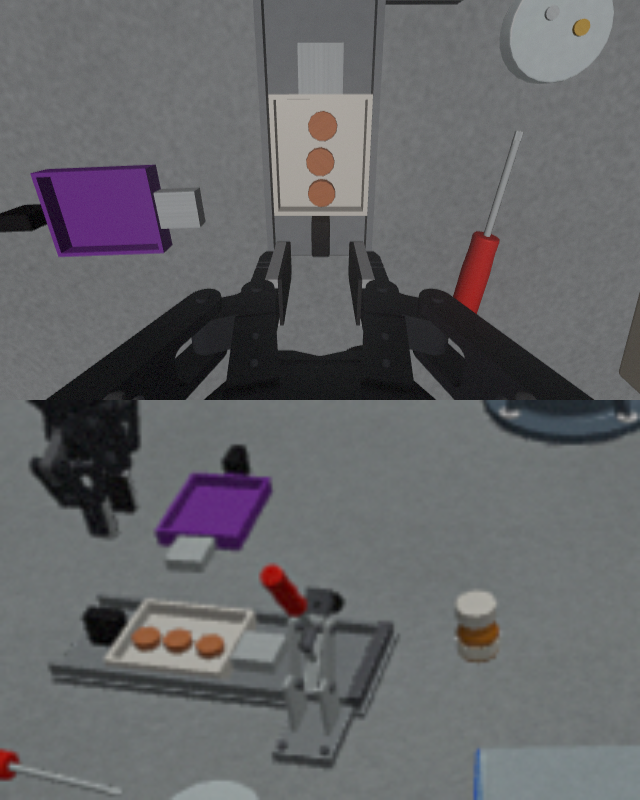

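All three lie flat in the tray at (322,126), (320,161) and (321,193) in the wrist image. I'll now grip the black block and slide the carrier.

>>> drive_tool(
  increments=[
    [150,-3.9,0.1,2,0,0,0],
    [150,-3.9,0.1,5,0,0,0],
    [150,-3.9,0.1,8,0,0,0],
    [150,-3.9,0.1,11,0,0,0],
    [150,-3.9,0.1,12.1,0,0,0],
    [150,-3.9,0.1,12.1,0,0,0],
    [255,-3.9,0.1,12.1,0,0,0],
    [255,-3.9,0.1,12.1,0,0,0],
    [255,-3.9,0.1,12.1,0,0,0],
    [255,-3.9,0.1,12.1,0,0,0],
    [255,-3.9,0.1,12.1,0,0,0],
    [255,-3.9,0.1,12.1,0,0,0],
  ],
)

```text
t: 41.9
tcp_pos: [0.4685, -0.3764, 0.0028]
tool_rot: [0.738, 0.674, -0.0, 0.0]
force: [-5.8, -0.1, 4.6]
finger_gap: 0.177
```

>>> drive_tool(
  increments=[
    [255,0.7,0,0,0,0,0],
    [255,1.5,0,0,0,0,0],
    [255,2.3,0,0,0,0,0],
    [255,3,0,0,0,0,0],
    [255,3.8,0,0,0,0,0],
    [255,4.5,0,0,0,0,0],
    [255,4.5,0,0,0,0,0],
  ],
)

```text
t: 42.6
tcp_pos: [0.4724, -0.3326, 0.0028]
tool_rot: [0.738, 0.674, -0.001, 0.001]
force: [-7.0, -3.9, 4.3]
finger_gap: 0.173
```

>>> drive_tool(
  increments=[
    [255,0.4,-0.1,0,0,0,0],
    [255,0.8,-0.1,0,0,0,0],
    [255,1.2,-0.1,0,0,0,0],
    [255,1.2,-0.1,0,0,0,0],
  ],
)

```text
t: 43.0
tcp_pos: [0.4735, -0.3209, 0.0028]
tool_rot: [0.738, 0.674, -0.001, 0.002]
force: [-4.9, -4.1, 3.1]
finger_gap: 0.178
```

```bash
python3 - <<'E'
from h import *
# stop face: carrier home when tongue end (x=90) meets stop; fixture plate end estimates from top view
m=manip.camera_model('top');f=lambda x,y,z:ray(m,(165+x/2.5,80+y/2.5),z)
for p in((537,290),(534,376),(549,292),(546,377)):
    P=f(*p,.02);print(p,P.round(4),'FX coord',P@FX)
s=st();print('TCP FX',s['tcp_pos']@FX,'tongue end FX',s['tcp_pos']@FX+.070+.090)
E
```

```text
(537, 290) [ 0.5349 -0.1298  0.02  ] FX coord -0.08074534990261245
(534, 376) [ 0.4373 -0.1252  0.02  ] FX coord -0.08504899460441964
(549, 292) [ 0.5326 -0.1434  0.02  ] FX coord -0.09454601647237028
(546, 377) [ 0.4361 -0.1388  0.02  ] FX coord -0.0986715428802403
t 43.0 tcp [ 0.4735 -0.3209  0.0028] F [-4.9 -4.1  3.1] gap 0.178
[[0.091, 0.996, 0.002], [0.996, -0.091, -0.003], [-0.003, 0.002, -1.0]]
TCP FX -0.2767117002116305 tongue end FX -0.11671170021163049
```

>>> drive_tool(
  increments=[
    [255,0.5,0,0,0,0,0],
    [255,1,0,0,0,0,0],
    [255,1.3,0,0,0,0,0],
    [255,1.5,0,0,0,0,0],
    [255,1.5,0,0,0,0,0],
  ],
)

```text
t: 43.5
tcp_pos: [0.4749, -0.3063, 0.0028]
tool_rot: [0.738, 0.674, -0.001, 0.002]
force: [-5.8, -5.3, 3.1]
finger_gap: 0.181
```

>>> drive_tool(
  increments=[
    [255,0.2,0,0,0,0,0],
    [255,0.4,0,0,0,0,0],
    [255,0.4,0,0,0,0,0],
  ],
)

```text
t: 43.8
tcp_pos: [0.4752, -0.3025, 0.0028]
tool_rot: [0.738, 0.674, -0.001, 0.002]
force: [-6.3, -5.8, 3.0]
finger_gap: 0.178
```

>>> drive_tool(
  increments=[
    [255,0.2,0,0,0,0,0],
    [255,0.4,0,0,0,0,0],
    [255,0.4,0,0,0,0,0],
  ],
)

```text
t: 44.1
tcp_pos: [0.4754, -0.3017, 0.0028]
tool_rot: [0.738, 0.675, -0.002, 0.004]
force: [-10.6, -14.3, 0.6]
finger_gap: 0.179
```

>>> drive_tool(
  increments=[
    [255,0.2,0,0,0,0,0],
    [255,0.2,0,0,0,0,0],
  ],
)

```text
t: 44.3
tcp_pos: [0.4754, -0.3017, 0.003]
tool_rot: [0.738, 0.675, -0.003, 0.005]
force: [-13.0, -19.2, 1.3]
finger_gap: 0.175
```

>>> drive_tool(
  increments=[
    [120,-0.4,0,0,0,0,0],
    [120,-0.4,0,0,0,0,0],
    [120,-0.4,0,0,0,0,0],
    [120,-0.4,0,0,0,0,0],
    [120,-0.4,0,-2,0,0,0],
    [120,-0.4,0,-5,0,0,0],
    [120,-2,-1,-9,0,0,0],
    [120,-2,-1,-13,0,0,0],
    [120,-2,-1,-13,0,0,0],
    [255,-2,-1,-13,0,0,0],
    [255,-2,-1,-13,0,0,0],
    [255,-2,-1,-13,0,0,0],
  ],
)

```text
t: 45.5
tcp_pos: [0.4628, -0.312, 0.1303]
tool_rot: [0.738, 0.674, -0.0, -0.002]
force: [-0.1, 0.1, -0.4]
finger_gap: 0.024
```

```bash
python3 - <<'E'
from h import *
st();im,m=snap('wrist');i2,m2=snap('scene');i3,m3=snap('top')
O=np.array([.4754,-.3017,0]);O=O+(.070)*FX;print('fixture origin est',O)
PV=O+.071*FX-.048*FY+[0,0,.093];print('pivot',PV)
for nm,mm in(('wrist',m),('scene',m2),('top',m3)):print(nm,'pivot',proj(mm,PV).round(1),'tip@.07',[proj(mm,PV+.107*(-np.cos(1.15-a)*FY+np.sin(1.15-a)*np.array([0,0,1]))).round(1).tolist() for a in(0,.15)])
def red(im,mm,nm,box):
    h=cv2.cvtColor(im,cv2.COLOR_RGB2HSV);k=cv2.inRange(h,(0,160,70),(3,255,255))|cv2.inRange(h,(176,160,70),(180,255,255))
    for c in cv2.findContours(k,0,1)[0]:
        if cv2.contourArea(c)>15: print(nm,'red',cv2.boundingRect(c))
red(i2,m2,'scene',0);red(i3,m3,'top',0);red(im,m,'wrist',0)
cv2.imwrite('pics/c14.png',np.vstack([im[:,:,::-1],cv2.resize(i2[130:255,140:340,::-1],(640,400))]))
E
```

```text
t 45.5 tcp [ 0.4628 -0.312   0.1303] F [-0.1  0.1 -0.4] gap 0.024
[[0.09, 0.996, -0.002], [0.996, -0.09, 0.003], [0.002, -0.003, -1.0]]
fixture origin est [ 0.48174428 -0.23198809  0.        ]
pivot [ 0.53598164 -0.16563066  0.093     ]
wrist pivot [428.1 -40.4] tip@.07 [[739.6, -214.0], [755.0, -186.3]]
scene pivot [236.7 201.4] tip@.07 [[224.5, 181.4], [222.9, 187.7]]
top pivot [396.9 193.3] tip@.07 [[405.3, 171.9], [405.1, 166.6]]
scene red (108, 233, 38, 15)
scene red (222, 182, 14, 15)
scene red (569, 0, 71, 180)
scene red (539, 0, 47, 84)
top red (398, 168, 10, 20)
top red (472, 161, 36, 14)
wrist red (454, 249, 46, 82)
```

View pics/c14.png

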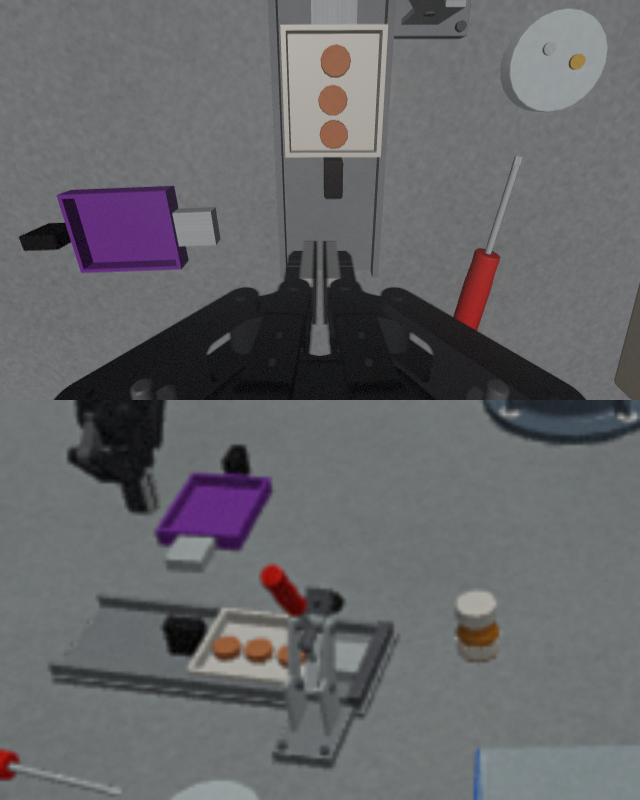

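The carrier is home with the stubs aboard, and the handle is where the fixture estimate predicts (tip at about scene pixel (225,183)). Next come the handle-push waypoints.

```bash
cat > hd.py <<'E'
from h import *
PV=np.array([.5360,-.1656,.093]);Z=np.array([0,0,1.]);h=.0145
def tcp(e,r=.082,off=.016,clear=0):
    K=r*np.array([np.cos(e),np.sin(e)])+(.009+clear)*np.array([-np.sin(e),np.cos(e)])
    u=K[0]-h*np.clip(1.4*np.sin(e),-.5,1)
    return PV-u*FY+(K[1]-off)*Z
if __name__=='__main__':
    s=st();p=s['tcp_pos']
    print('up',end=' ');delta([p[0],p[1],.24],RF)
    a=tcp(1.1,.075,clear=.012);print('over',end=' ');delta([a[0],a[1],.24],RF);print('start',a,end=' ');delta(a,RF)
    for e in(1.1,.95,.8,.65,.5,.35,.2,.05,-.1,-.2,-.3):print(e,tcp(e).round(4),end=' ');delta(tcp(e)-a+p,RF)
E
python3 hd.py
```

```text
t 45.65 tcp [ 0.4631 -0.3126  0.1306] F [ 0.7 -1.   0.5] gap 0.002
[[0.091, 0.996, -0.002], [0.996, -0.091, 0.002], [0.002, -0.002, -1.0]]
up shift cm [  0.02  -0.02 -10.94] rot [-0.002 -0.002 -0.   ]
over shift cm [ 15.32   5.99 -10.93] rot [-0.002 -0.002 -0.   ]
start [ 0.53680104 -0.1656729   0.15336607] shift cm [15.31  6.01 -2.26] rot [-0.002 -0.002 -0.   ]
1.1 [ 0.5506 -0.1669  0.1542] shift cm [ 0.    1.39 -0.08] rot [-0.002 -0.002 -0.   ]
0.95 [ 0.5618 -0.1679  0.1489] shift cm [-0.    2.51  0.44] rot [-0.002 -0.002 -0.   ]
0.8 [ 0.572  -0.1689  0.1421] shift cm [-0.    3.54  1.12] rot [-0.002 -0.002 -0.   ]
0.65 [ 0.5834 -0.1699  0.1338] shift cm [-0.    4.68  1.95] rot [-0.002 -0.002 -0.   ]
0.5 [ 0.5937 -0.1708  0.1242] shift cm [-0.    5.72  2.9 ] rot [-0.002 -0.002 -0.   ]
0.35 [ 0.6027 -0.1717  0.1136] shift cm [-0.01  6.63  3.97] rot [-0.002 -0.002 -0.   ]
0.2 [ 0.6102 -0.1724  0.1021] shift cm [-0.01  7.38  5.11] rot [-0.002 -0.002 -0.   ]
0.05 [ 0.6161 -0.1729  0.0901] shift cm [-0.01  7.97  6.31] rot [-0.002 -0.002 -0.   ]
-0.1 [ 0.6202 -0.1733  0.0778] shift cm [-0.01  8.38  7.54] rot [-0.002 -0.002 -0.   ]
-0.2 [ 0.6218 -0.1734  0.0695] shift cm [-0.01  8.55  8.37] rot [-0.002 -0.002 -0.   ]
-0.3 [ 0.6226 -0.1735  0.0614] shift cm [-0.01  8.64  9.18] rot [-0.002 -0.002 -0.   ]
```

>>> drive_tool(
  increments=[
    [255,0,0,-4,0,0,0],
    [255,0,0,-8,0,0,0],
    [255,0,0,-11,0,0,0],
    [255,4,1.5,-11,0,0,0],
    [255,8,3,-11,0,0,0],
    [255,12,4.7,-11,0,0,0],
    [255,15,5.9,-11,0,0,0],
    [255,15.3,6,-11,0,0,0],
    [255,15.3,6,-8,0,0,0],
    [255,15.3,6,-5,0,0,0],
    [255,15.3,6,-3,0,0,0],
    [255,15.3,6,-2.3,0,0,0],
    [255,15.3,6,-2.3,0,0,0],
    [255,15.3,6,-2.3,0,0,0],
  ],
)

```text
t: 47.05
tcp_pos: [0.5377, -0.1671, 0.1554]
tool_rot: [0.739, 0.674, 0.0, 0.001]
force: [0.4, 0.5, 0.9]
finger_gap: 0.003
```

```bash
python3 - <<'E'
from h import *
st();im,m=snap('wrist');i2,m2=snap('scene')
cv2.imwrite('pics/c15.png',np.vstack([im[:,:,::-1],cv2.resize(i2[130:255,140:340,::-1],(640,400))]))
E
```

```text
t 47.05 tcp [ 0.5377 -0.1671  0.1554] F [0.4 0.5 0.9] gap 0.003
[[0.091, 0.996, 0.001], [0.996, -0.091, -0.001], [-0.001, 0.001, -1.0]]
```

View pics/c15.png

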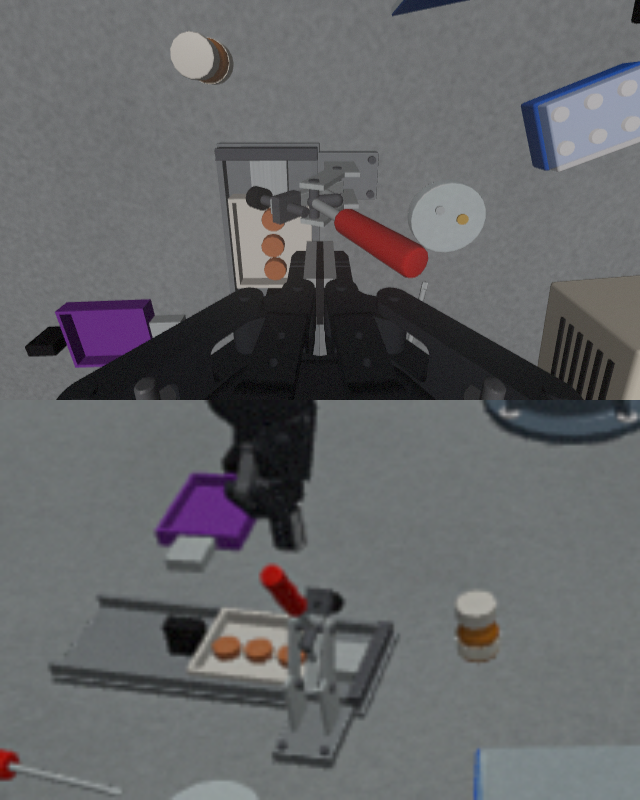

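```bash
python3 - <<'E'
from hd import *
m=manip.camera_model('wrist')
for e in(1.15,1.08,1.0):print(e,[proj(m,PV+r*(-np.cos(e)*FY+np.sin(e)*Z)+d*FX).round() for r,d in((.107,0),(.107,.005),(.042,0))])
p=manip.sense()['tcp_pos'];
for e in(1.1,.95,.8,.65,.5,.35,.2,.05,-.1,-.2,-.3):print(e,end=' ');delta(tcp(e),RF)
E
```

```text
1.15 [array([407., 270.]), array([407., 261.]), array([342., 222.])]
1.08 [array([418., 267.]), array([419., 258.]), array([346., 222.])]
1.0 [array([430., 262.]), array([432., 253.]), array([350., 221.])]
1.1 shift cm [0.13 1.26 0.19] rot [ 0.002  0.001 -0.   ]
0.95 shift cm [0.13 2.37 0.72] rot [ 0.002  0.001 -0.   ]
0.8 shift cm [0.13 3.4  1.4 ] rot [ 0.002  0.001 -0.   ]
0.65 shift cm [0.13 4.54 2.24] rot [ 0.002  0.001 -0.   ]
0.5 shift cm [0.13 5.57 3.2 ] rot [ 0.002  0.001 -0.   ]
0.35 shift cm [0.13 6.48 4.26] rot [ 0.002  0.001 -0.   ]
0.2 shift cm [0.13 7.23 5.41] rot [ 0.002  0.001 -0.   ]
0.05 shift cm [0.14 7.82 6.61] rot [ 0.002  0.001 -0.   ]
-0.1 shift cm [0.14 8.22 7.85] rot [ 0.002  0.001 -0.   ]
-0.2 shift cm [0.14 8.39 8.67] rot [ 0.002  0.001 -0.   ]
-0.3 shift cm [0.14 8.47 9.49] rot [ 0.002  0.001 -0.   ]
```

>>> drive_tool(
  increments=[
    [255,0.4,0,0,0,0,0],
    [255,0.4,1.3,0.2,0,0,0],
    [255,0.4,1.8,0.5,0,0,0],
    [255,0.4,2.4,0.7,0,0,0],
    [255,0.4,2.9,1.1,0,0,0],
    [255,0.4,3.4,1.4,0,0,0],
    [255,0.4,4,1.8,0,0,0],
    [255,0.4,4.5,2.2,0,0,0],
    [255,0.4,5.1,2.7,0,0,0],
    [255,0.4,5.6,3.2,0,0,0],
    [255,0.4,6.1,3.7,0,0,0],
    [255,0.4,6.5,4.3,0,0,0],
    [255,0.4,6.5,4.3,0,0,0],
  ],
)

```text
t: 48.45
tcp_pos: [0.6025, -0.1682, 0.1107]
tool_rot: [0.739, 0.674, -0.0, -0.0]
force: [-0.4, -0.3, 1.2]
finger_gap: 0.001
```

```bash
cat > ang.py <<'E'
from hd import *
im,m=snap('scene');h=cv2.cvtColor(im,cv2.COLOR_RGB2HSV);k=cv2.inRange(h,(0,150,60),(4,255,255))|cv2.inRange(h,(176,150,60),(180,255,255));k[:,300:]=0
for c in cv2.findContours(k,0,1)[0]:
    if cv2.contourArea(c)>12:print('red',cv2.boundingRect(c))
for e in(1.1,.8,.5,.35,.2,0,-.2):print(e,'grip px',[proj(m,PV+r*(-np.cos(e)*FY+np.sin(e)*Z)).round() for r in(.042,.107)])
for e in(.2,.05,-.1,-.2,-.3):print(e,end=' ');delta(tcp(e),RF)
E
python3 ang.py
```

```text
red (108, 233, 38, 15)
red (218, 205, 16, 16)
1.1 grip px [array([232., 195.]), array([224., 183.])]
0.8 grip px [array([231., 200.]), array([221., 197.])]
0.5 grip px [array([231., 205.]), array([220., 211.])]
0.35 grip px [array([231., 207.]), array([220., 217.])]
0.2 grip px [array([231., 210.]), array([221., 223.])]
0 grip px [array([231., 212.]), array([222., 231.])]
-0.2 grip px [array([232., 215.]), array([224., 236.])]
0.2 shift cm [-0.34  0.82  0.91] rot [-0. -0. -0.]
0.05 shift cm [-0.34  1.4   2.11] rot [-0. -0. -0.]
-0.1 shift cm [-0.34  1.81  3.34] rot [-0. -0. -0.]
-0.2 shift cm [-0.34  1.98  4.16] rot [-0. -0. -0.]
-0.3 shift cm [-0.34  2.06  4.98] rot [-0. -0. -0.]
```

The handle is following (about 0.4 rad above level). I keep pushing past the dead point.

>>> drive_tool(
  increments=[
    [255,0,0.5,0.5,0,0,0],
    [255,0,0.8,1,0,0,0],
    [255,0,1.1,1.5,0,0,0],
    [255,0,1.4,2.1,0,0,0],
    [255,0,1.6,2.7,0,0,0],
    [255,0,1.8,3.3,0,0,0],
    [255,0,2,3.8,0,0,0],
    [255,0,2,4.3,0,0,0],
    [255,0,2.1,4.8,0,0,0],
    [255,0,2.1,5,0,0,0],
    [255,0,2.1,5,0,0,0],
  ],
)

```text
t: 49.6
tcp_pos: [0.6235, -0.1703, 0.0646]
tool_rot: [0.738, 0.674, 0.0, 0.001]
force: [-6.2, 0.8, 16.9]
finger_gap: -0.003
```

```bash
python3 ang.py
```

```text
red (108, 233, 38, 15)
red (222, 228, 9, 9)
red (230, 212, 5, 13)
1.1 grip px [array([232., 195.]), array([224., 183.])]
0.8 grip px [array([231., 200.]), array([221., 197.])]
0.5 grip px [array([231., 205.]), array([220., 211.])]
0.35 grip px [array([231., 207.]), array([220., 217.])]
0.2 grip px [array([231., 210.]), array([221., 223.])]
0 grip px [array([231., 212.]), array([222., 231.])]
-0.2 grip px [array([232., 215.]), array([224., 236.])]
0.2 shift cm [-0.33 -1.29 -3.76] rot [0.001 0.001 0.   ]
0.05 shift cm [-0.33 -0.71 -2.55] rot [0.001 0.001 0.   ]
-0.1 shift cm [-0.32 -0.3  -1.32] rot [0.001 0.001 0.   ]
-0.2 shift cm [-0.32 -0.13 -0.5 ] rot [0.001 0.001 0.   ]
-0.3 shift cm [-0.32 -0.05  0.32] rot [0.001 0.001 0.   ]
```

>>> drive_tool(
  increments=[
    [255,0,0,0.3,0,0,0],
    [255,0,0,0.5,0,0,0],
    [255,0,0,0.5,0,0,0],
  ],
)

```text
t: 49.95
tcp_pos: [0.6236, -0.1704, 0.064]
tool_rot: [0.738, 0.675, 0.0, 0.001]
force: [-11.5, 3.2, 38.6]
finger_gap: 0.002
```

>>> drive_tool(
  increments=[
    [255,0,0,-2,0,0,0],
    [255,0,0,-5,0,0,0],
    [255,0,0,-9,0,0,0],
    [255,0,0,-13,0,0,0],
    [255,0,0,-17,0,0,0],
    [255,0,-4,-19,0,0,0],
    [255,0,-8,-19,0,0,0],
    [255,3,-11,-19,0,0,0],
    [255,7,-13,-19,0,0,0],
    [255,11,-15,-19,0,0,0],
    [255,15,-17,-19,0,0,0],
    [255,15,-17,-19,0,0,0],
    [255,15,-17,-19,0,0,0],
  ],
)

```text
t: 51.25
tcp_pos: [0.4681, -0.0047, 0.2469]
tool_rot: [0.738, 0.675, 0.001, 0.001]
force: [1.4, 0.3, 0.1]
finger_gap: -0.004
```

```bash
python3 ang.py; python3 - <<'E'
from stubs import *
st();stubs('scene');i2,m2=snap('scene');i3,m3=snap('top')
cv2.imwrite('pics/c16.png',np.vstack([cv2.resize(i3[120:280,160:480,::-1],(600,300)),np.hstack([cv2.resize(i2[150:275,140:300,::-1],(384,300)),cv2.resize(i2[150:300,380:490,::-1],(216,300))])]))
E
```

```text
red (108, 233, 38, 15)
red (222, 213, 13, 24)
1.1 grip px [array([232., 195.]), array([224., 183.])]
0.8 grip px [array([231., 200.]), array([221., 197.])]
0.5 grip px [array([231., 205.]), array([220., 211.])]
0.35 grip px [array([231., 207.]), array([220., 217.])]
0.2 grip px [array([231., 210.]), array([221., 223.])]
0 grip px [array([231., 212.]), array([222., 231.])]
-0.2 grip px [array([232., 215.]), array([224., 236.])]
0.2 shift cm [-15.32  15.57  14.53] rot [0.002 0.001 0.001]
0.05 shift cm [-15.32  16.16  15.73] rot [0.002 0.001 0.001]
-0.1 shift cm [-15.32  16.56  16.96] rot [0.002 0.001 0.001]
-0.2 shift cm [-15.32  16.73  17.79] rot [0.002 0.001 0.001]
-0.3 shift cm [-15.32  16.81  18.6 ] rot [0.002 0.001 0.001]
t 51.3 tcp [ 0.4686 -0.0056  0.2469] F [ 0.2 -0.3 -0.7] gap 0.003
[[0.09, 0.996, 0.002], [0.996, -0.09, -0.001], [-0.001, 0.002, -1.0]]
scene stub [ 0.4667 -0.256 ] riser [-0.1663 -0.3635] A 62.0
```

View pics/c16.png

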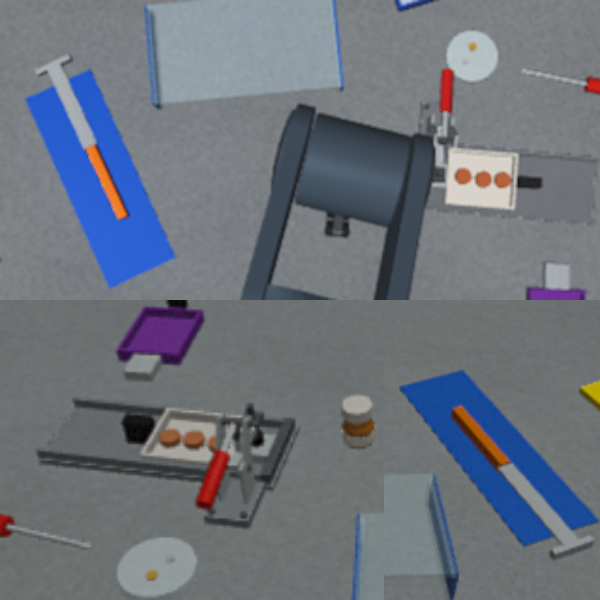

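The last view shows the handle staying down past the dead point with the pad over the tongue. All three stubs are in the tray, the rake is on its mat, and the arm is clear, so I hand in.

```bash
python3 -c "
from h import *
manip.sign_off();st()"
```

```text
the job is handed in; nothing more can be done
the job is handed in; nothing more can be done
```

The job is done and handed in, at about 51 s on the robot's clock. I raked all three stubs out from under the riser and returned the rake to its mat. I then put the stubs in the white carrier's tray, slid the carrier home, and pushed the red handle past its dead point.

**Last checks**
- **Stubs:** the last picture shows all three in the tray.
- **Carrier:** it stopped moving against the stop as the push force rose to about 19 N. It was not measured again after clamping.
- **Clamp:** the handle met its end stop at about 39 N. After release it stayed about 0.2 rad below level, with the pad over the tongue. I could not read the pad force directly, so its pressing is inferred from the locked position.
- **Rake and bystanders:** the rake lies along the middle of its mat. Bystanders in view look unmoved, judged by eye only.
- **Arm:** it was clear of everything when I handed in.

**What disagreed on the way**
- **Fingertip height:** the real fingertips sat about 14 to 20 mm above the reported TCP. Because of this, the first try at gripping the rake closed above it and the first try at a stub closed on top of it. I redid both lower down without trouble.
- **Knocked stub:** one stub was knocked about 4 cm after it had been raked out. I found it again and picked it up from its new place.

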